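# Pack the heavy parts tins under the light one

### The job

Pack the three look-alike closed steel tins into the small blue box: the two heavy ones go side by side flat on its floor, each lengthwise from one low lip to the other, and the light one lies flat and level on top, over the middle so that it bears on both. Nothing shows which tin is the light one, so feel their weight as you lift them. Keep the tins upright, set them down gently rather than dropping them, leave them all resting still, and do not disturb the other things on the bench.

Things in the scene. Friction and masses are not known exactly. Their poses are not given: they have to be found in the camera images.
- box: fixed open blue box, outside 84 (own x) x 105 (y); origin: centre of the underside, z up. Floor top at 5. Tall end walls at +y and -y, 4 thick, to 68 high; at +x and -x only low lips, 4 thick, 12 high, so fingers can reach down there beside a tin. Inside 76 (x) x 97 (y): two tins with long sides along x fit side by side, centres about 23.5 either side of the middle, 9 to spare in all
- tin_a: one of three look-alike closed steel tins, 66 long (own x) x 44 wide (y) x 40 high; origin: centre of the underside, z up. Stands loose on the bench. Unseen contents, shuffled each time: two tins weigh 0.43 to 0.57 kg in all, one 0.11 to 0.13 kg. Contents sit centrally and may shift 1 mm; held by its ends, a heavy tin can swing about the line of the fingers if jerked
- tin_b: one of three look-alike closed steel tins, 66 long (own x) x 44 wide (y) x 40 high; origin: centre of the underside, z up. Stands loose on the bench. Unseen contents, shuffled each time: two tins weigh 0.43 to 0.57 kg in all, one 0.11 to 0.13 kg. Contents sit centrally and may shift 1 mm; held by its ends, a heavy tin can swing about the line of the fingers if jerked
- tin_c: one of three look-alike closed steel tins, 66 long (own x) x 44 wide (y) x 40 high; origin: centre of the underside, z up. Stands loose on the bench. Unseen contents, shuffled each time: two tins weigh 0.43 to 0.57 kg in all, one 0.11 to 0.13 kg. Contents sit centrally and may shift 1 mm; held by its ends, a heavy tin can swing about the line of the fingers if jerked
- screwdriver: bystander: black-handled screwdriver lying on the bench, 170 long; origin at its middle, underside; leave it alone
- spatula: bystander: slim steel lab spatula lying on the bench, 155 long; origin at its middle, underside; leave it alone
- clamp_ring: bystander: flat aluminium ring, 44 across, 10 high; origin at the centre of its underside; leave it alone
- sieve: bystander: small round steel sieve pan, 100 across, 40 high; origin at the centre of its underside; leave it alone
- beaker: bystander: glass beaker, 60 across, 75 high; origin at the centre of its underside; leave it alone
- jar: bystander: brown glass jar with a cap, 52 across, 65 high; origin at the centre of its underside; leave it alone
Mind the look-alikes: they are no part of the job. Leave any yellow look-alike of the tin_b alone.

How it is judged:
By the outcome, as a careful person would: the job done as asked, in the order asked, and still so for the second after the job is handed in, with the robot touching nothing.
It also fails if it takes over 72 s, if anything falls off the work surface, if the arm or the gripper's body presses on something with over 40 N, if the wrist force passes 120 N, or if a joint passes its speed limit or range.

### The arm

A 6-joint arm with a two-finger parallel gripper is mounted at the origin on the work surface. World frame = base frame: x ahead of the robot, y to its left, z up, the work surface at z = 0. Lengths are in m, angles in rad, forces in N, time in s.
With the tool pointing down it reaches from about 0.325 to 0.775 m from the base axis. Payload 5.5 kg.
Tool frame: the origin (TCP) lies at the centre of the arm's flange, where the gripper is bolted on; the fingertips stand 182 mm ahead of it and the grasp point (between the pads) lies 163 mm ahead of it; z points along the fingers, y is the line along which they close (so a half turn about z gives the same grasp; the last joint's range is limited). The gripper opens to 88 mm and grips with 3 to 60 N. Pads are 20 mm wide; open, the fingers measure 115 mm over their backs; the gripper's body (75 mm by 178 mm) begins 61 mm behind the grasp point.
Start: joints at [1.268, 0.091, 1.231, -0, 1.82, -0.057], TCP at [0.146, 0.582, 0.405] pointing down, gripper open.
Joint ranges: [-2.87, 2.87], [-0.86, 2.18], [0.17, 2.46], [-1.51, 4.65], [0.06, 2.69], [-2.65, 2.65]. Speed limits (rad/s): [2.57, 2.57, 3.01, 3.14, 3.14, 3.14].

### API

Orientations are given as a rotation vector (axis times angle).
In Python, from station import ctrl gives the robot as it stands.
- The arm moves only by the tool apply_moves, never from a script. Its argument "steps" is a list of rows, each a list of 7 numbers: the turn, a rotation vector about the tool's x, y, z in degrees, then the shift along the tool's x, y, z in mm, then the closure, from -1 (fully open) to 1 (shut), so that 0 is half open. A call has 1 to 5 rows; each row is the pose to reach, as a shift and turn from the pose commanded when the call began, along the tool's axes at that moment; what a row does not reach only later rows make up. A row lasts 1/10 s, in which the tool goes at most 50 mm and 8.59 degrees, less where a joint would pass 70% of its speed; a pose out of reach is approached as far as the arm can. A call with a gripper value outside its range is refused whole. The fingers move at their own pace and stop on an object; "force" is the grip in N (left out, the last holds). Time passes only in rows, so rows that repeat a pose let the fingers close. It gives the time, the measured TCP pose, the force, the opening and the grip force at its end, in the units of the state.
- ctrl.get_obs(): the state, without advancing time (a new reading comes with each control period).
- ctrl.snapshot(name): name is "scene" or "top" or "wrist"; returns a dict with "pixels" (400x640x3 uint8, red, green, blue), "mtx" (3x3 intrinsics, pixels), "xyz" and "rotation" of the camera in the world; the wrist camera has in their place "mount" (4x4, takes a point from camera to tool coordinates, whose origin is the TCP and whose axes are the flange's). Camera axes: x right, y up, looking along -z (the intrinsics and any distortion apply to the point x, -y, -z); pixel columns grow to the right and rows downward; lengths in m; the calibration is good to about 2 mm. The wrist camera is an equidistant fisheye: a pixel r from the principal point sees the ray r / f radians off the axis. A picture is of the moment at which its call begins: read the wrist's pose just before it. There is no depth.
- ctrl.hand_in(): hands the job in; it is judged then, once.
The state is a dict: "time": time; "joints": joint angles; "joint_vel": joint speeds; "tau": joint torques, N m; "tcp_pos": TCP position; "tcp_rot": TCP orientation; "contact_force": force on the tool from outside, world axes, zero at the start; "moment": the same for the moment, N m; "grip_width": finger opening in m; "finger_force": force on a finger pad.
Only numpy, scipy, OpenCV 4.12 (cv2) and the standard library are available. Lean on these libraries where they do the work, as an engineer would, in place of code of your own. Each camera call takes 0.05 s, during which the arm holds its last target. There are 200 camera calls.

## Working session

There is one attempt and no reset: what is moved stays moved. The work goes in short steps, Python scripts to look and compute and a tool call to move; the robot and the scene stay as the last step left them, time stands still between calls to the robot, and variables do not carry over. Pictures are saved under pics/ and viewed, at most 10 in all, crops included, and the job is handed in when it is done.

Besides the shell and the picture viewer there is one more tool, called after ">>>" as name(argument=value, ...), one argument or row to a line, values as JSON. apply_moves: Moves the arm, as the interface text tells. Its arguments: {"type":"object","properties":{"steps":{"type":"array","items":{"type":"array","items":{"type":"number"}}},"force":{"type":"number"}},"required":["steps"]}

```bash
ls; mkdir -p pics
python3 - <<'E'
from station import ctrl
import cv2,numpy as np,pickle
o=ctrl.get_obs();print({k:np.round(v,4) for k,v in o.items()})
for n in("scene","top"):
    s=ctrl.snapshot(n);pickle.dump(s,open(f"{n}.pkl","wb"));cv2.imwrite(f"pics/{n}.png",s["pixels"][:,:,::-1])
    print(n,s["mtx"],s["xyz"],s["rotation"],s.keys())
E
```

```text
pics
{'time': np.float64(0.0), 'joints': array([ 1.2683,  0.0919,  1.2319, -0.    ,  1.8198, -0.0567]), 'joint_vel': array([ 0.0002,  0.0011, -0.0004, -0.0011, -0.0002,  0.0019]), 'tau': array([ 1.30000e-03, -4.46477e+01, -4.06429e+01,  6.99000e-02,
        2.99000e-02, -2.00000e-04]), 'tcp_pos': array([0.146 , 0.582 , 0.4035]), 'tcp_rot': array([-3.8510e-01, -3.1176e+00,  3.0000e-03]), 'contact_force': array([-0.8021,  0.1577,  0.4864]), 'moment': array([-0.0147,  0.0051, -0.027 ]), 'finger_force': np.float64(0.0), 'grip_width': np.float64(0.0879)}
scene [[438.15532909   0.         319.76605859]
 [  0.         438.15532909 199.58424215]
 [  0.           0.           1.        ]] [ 1.12926675 -0.14645737  0.87529911] [0.5184275  0.38950915 1.20396743] dict_keys(['pixels', 'mtx', 'xyz', 'rotation'])
top [[492.41108965   0.         320.82035339]
 [  0.         492.41108965 200.80181624]
 [  0.           0.           1.        ]] [0.49882436 0.01741703 1.34130776] [ 0.04880296 -0.06075643 -1.58748966] dict_keys(['pixels', 'mtx', 'xyz', 'rotation'])
```

View pics/scene.png

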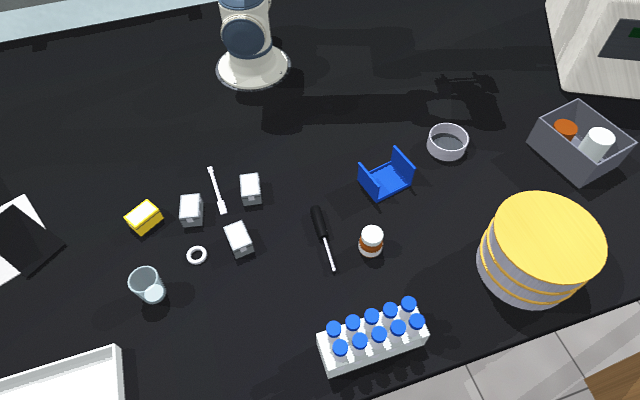

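View pics/top.png

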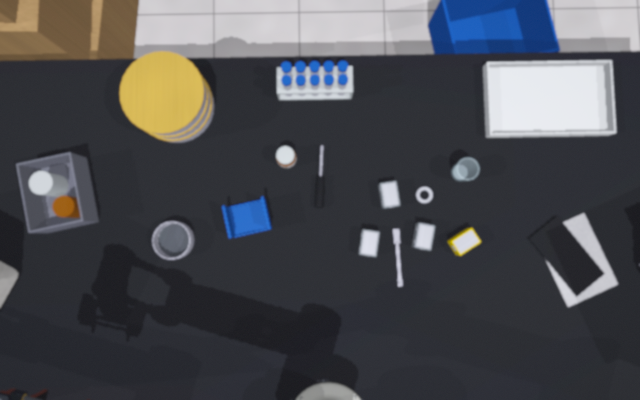

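The top view shows three white/steel tins at (390,194), (370,243) and (425,236). The yellow look-alike is at (464,241) and stays put. The small blue box is at (247,217), with its tall walls on the image's left and right. The blue bin at (495,25) is off the bench.

```bash
cat > h.py <<'E'
import numpy as np,cv2,pickle
from scipy.spatial.transform import Rotation as R
def ray_static(s,px):
    M=s["mtx"];px=np.atleast_2d(px).astype(float)
    d=np.c_[(px[:,0]-M[0,2])/M[0,0],-(px[:,1]-M[1,2])/M[1,1],-np.ones(len(px))]
    return np.array(s["xyz"]),R.from_rotvec(s["rotation"]).apply(d)
def ray_wrist(s,pos,rot,px):
    M=s["mtx"];px=np.atleast_2d(px).astype(float)
    u=np.c_[(px[:,0]-M[0,2])/M[0,0],(px[:,1]-M[1,2])/M[1,1]]
    r=np.linalg.norm(u,axis=1);k=np.sin(r)/np.maximum(r,1e-9)
    d=np.c_[u[:,0]*k,-u[:,1]*k,-np.cos(r)]
    T=np.eye(4);T[:3,:3]=R.from_rotvec(rot).as_matrix();T[:3,3]=pos
    C=T@np.array(s["mount"])
    return C[:3,3],d@C[:3,:3].T
def plane(cd,z):
    c,d=cd;return c+d*((z-c[2])/d[:,2])[:,None]
def rect(P):
    (c,(w,h),a)=cv2.minAreaRect((P[:,:2]*1000).astype(np.float32))
    if w<h:w,h,a=h,w,a+90
    return np.round(c,1),round(w,1),round(h,1),round((a+90)%180-90,1)
E
python3 - <<'E'
from h import *
s=pickle.load(open("top.pkl","rb"));hsv=cv2.cvtColor(s["pixels"],cv2.COLOR_RGB2HSV)
def go(name,m,z):
    cs,_=cv2.findContours(m,cv2.RETR_EXTERNAL,cv2.CHAIN_APPROX_NONE)
    for c in cs:
        if 60<cv2.contourArea(c)<4000:
            p=c.reshape(-1,2);print(name,p.mean(0).round(),rect(plane(ray_static(s,p),z)))
go("white",cv2.inRange(hsv,(0,0,170),(180,60,255)),.04)
go("grey",cv2.inRange(hsv,(0,0,110),(180,60,255)),.02)
go("blue",cv2.inRange(hsv,(100,120,80),(130,255,255)),.03)
go("yel",cv2.inRange(hsv,(20,120,80),(35,255,255)),.03)
E
```

```text
white [466. 241.] (array([ 475.6, -373.8]), 59.9, 36.9, -57.8)
white [369. 243.] (array([ 476.5, -118. ]), 64.3, 42.5, -9.5)
white [398. 257.] (array([ 438. , -192.1]), 147.2, 16.1, 1.7)
white [424. 236.] (array([ 491.1, -264.4]), 64.2, 41.9, -12.3)
white [583. 267.] (array([ 423.1, -662. ]), 203.6, 147.2, 23.1)
white [424. 194.] (array([ 602.2, -268.2]), 41.7, 39.2, -46.4)
white [389. 194.] (array([ 603.9, -175.9]), 64.0, 41.8, 6.6)
white [ 41. 183.] (array([650.7, 747.3]), 61.2, 61.2, 89.0)
white [460. 172.] (array([ 661.3, -365.6]), 35.0, 32.0, -2.1)
white [285. 155.] (array([714.8, 101.3]), 45.7, 45.3, -0.9)
white [315.  82.] (array([908.9,  18. ]), 203.0, 88.0, -89.8)
white [599.  21.] (array([1057.5, -748.4]), 250.4, 140.3, 89.2)
grey [328. 393.] (array([91.1, -4.8]), 164.9, 40.9, 88.9)
grey [  5. 283.] (array([385.5, 837.1]), 115.5, 44.8, 1.6)
grey [466. 241.] (array([ 475.3, -379.9]), 60.9, 37.5, -57.8)
grey [369. 243.] (array([ 476.2, -119.9]), 71.4, 49.5, -9.6)
grey [398. 257.] (array([ 437.1, -195.4]), 155.0, 21.9, 1.7)
grey [424. 236.] (array([ 491.2, -267.7]), 71.7, 51.4
[... 753 characters left out ...]
7.] (array([549.8, 206.6]), 121.9, 96.3, -77.9)
blue [314.  79.] (array([920.7,  19.3]), 24.9, 21.7, -0.9)
blue [300.  80.] (array([919.9,  57.4]), 27.7, 21.7, -0.9)
blue [286.  80.] (array([920.4,  95.4]), 27.7, 21.7, -0.8)
blue [342.  79.] (array([920.9, -58.1]), 27.8, 19.0, -1.2)
blue [328.  79.] (array([921.5, -18.7]), 27.7, 21.7, -1.0)
blue [328.  65.] (array([958.9, -19.4]), 32.7, 30.6, 89.1)
blue [314.  65.] (array([960.9,  18.7]), 31.4, 31.1, -45.3)
blue [300.  65.] (array([961.1,  55.4]), 32.2, 30.0, 29.6)
blue [286.  66.] (array([960.6,  94.8]), 33.2, 29.1, 43.6)
blue [342.  65.] (array([960.8, -56.7]), 33.5, 29.3, -27.2)
yel [464. 241.] (array([ 475.6, -372.4]), 81.6, 55.8, -58.8)
```

```bash
cat > plan.py <<'E'
# plan.py x y z yaw closure nrows : rows for the commanded pose kept in cmd.json (mm, deg; yaw = heading of tool y)
import sys,json,os,numpy as np
def axes(yaw):
    y=np.array([np.cos(yaw),np.sin(yaw),0]);z=np.array([0,0,-1.]);return np.c_[np.cross(y,z),y,z]
def plan(tgt,clo,n,fmt=True):
    p=np.array(json.load(open("cmd.json")));t=np.array(tgt,float);p0=p.copy();out=[]
    for k in range(0,n,5):
        A=axes(np.radians(p[3]));rows=[]
        for i in range(k+1,min(k+5,n)+1):
            s=i/n;s=s*s*(3-2*s);w=p0+(t-p0)*s
            sh=np.round(A.T@(w[:3]-p[:3]),0 if i<n else 1);tz=np.round(-(w[3]-p[3]),1)
            rows.append([0,0,float(tz)]+[float(v) for v in sh]+[clo])
        p=np.r_[p[:3]+A@np.array(rows[-1][3:6]),p[3]-rows[-1][2]];out.append(rows)
    json.dump(list(p),open("cmd.json","w"))
    for r in out:print(str(r).replace(".0,",",").replace(" ","").replace("-0,","0,"))
    print("->",p.round(1))
if __name__=="__main__":
    a=list(map(float,sys.argv[1:]));
    for i in range(0,len(a),6):plan(a[i:i+4],a[i+4],int(a[i+5]))
E
python3 - <<'E'
from h import *;import json
M=R.from_rotvec([-3.8510e-01,-3.1176,0.003]).as_matrix();print(M.round(3))
json.dump([146,582,405,float(np.degrees(np.arctan2(M[1,1],M[0,1])))],open("cmd.json","w"))
E
cat cmd.json;echo;python3 plan.py 480 180 405 12 -1 20
python3 -c "
from station import ctrl
s=ctrl.snapshot('wrist');print(s['mtx'],s['mount'])"
```

```text
[[-0.97   0.243 -0.001]
 [ 0.243  0.97  -0.002]
 [ 0.    -0.002 -1.   ]]
[146, 582, 405, 75.91647869268792]
[[0,0,0.5,-3,-2,0,-1.0],[0,0,1.8,-12,-9,0,-1.0],[0,0,3.9,-26,-19,0,-1.0],[0,0,6.6,-44,-32,0,-1.0],[0,0,10,-66,-48,0,-1.0]]
[[0,0,3.8,-28,-14,0,-1.0],[0,0,8,-59,-29,0,-1.0],[0,0,12.5,-92,-45,0,-1.0],[0,0,17.2,-126,-62,0,-1.0],[0,0,22,-161,-80,0,-1.0]]
[[0,0,4.7,-39,-2,0,-1.0],[0,0,9.4,-77,-5,0,-1.0],[0,0,13.9,-114,-8,0,-1.0],[0,0,18.1,-148,-10,0,-1.0],[0,0,21.9,-179,-13,0,-1.0]]
[[0,0,3.4,-26,9,0,-1.0],[0,0,6.1,-48,16,0,-1.0],[0,0,8.2,-64,21,0,-1.0],[0,0,9.6,-74,24,0,-1.0],[0,0,10,-77.8,25.2,0,-1.0]]
-> [480. 180. 405.  12.]
[[309.70691629   0.         317.62931942]
 [  0.         309.70691629 197.13731677]
 [  0.           0.           1.        ]] [[-2.00766404e-04  9.66249160e-01  2.57609240e-01  7.06884752e-02]
 [ 9.99999903e-01  9.30617981e-05  4.30285421e-04  2.25868215e-04]
 [ 3.91789348e-04  2.57609301e-01 -9.66249085e-01  2.13782635e-02]
 [ 0.00000000e+00  0.00000000e+00  0.00000000e+00  1.00000000e+00]]
```

>>> apply_moves(
  steps=[
    [0,0,0.5,-3,-2,0,-1],
    [0,0,1.8,-12,-9,0,-1],
    [0,0,3.9,-26,-19,0,-1],
    [0,0,6.6,-44,-32,0,-1],
    [0,0,10,-66,-48,0,-1],
  ],
)

```text
time: 0.65
tcp_pos: [0.1992, 0.518, 0.4047]
tcp_rot: [0.661, 3.071, 0.0]
contact_force: [0.4, -0.6, 0.2]
grip_width: 0.0882
finger_force: 0.0
```

>>> apply_moves(
  steps=[
    [0,0,3.8,-28,-14,0,-1],
    [0,0,8,-59,-29,0,-1],
    [0,0,12.5,-92,-45,0,-1],
    [0,0,17.2,-126,-62,0,-1],
    [0,0,22,-161,-80,0,-1],
  ],
)

```text
time: 1.15
tcp_pos: [0.3136, 0.3782, 0.4048]
tcp_rot: [1.238, 2.887, 0.001]
contact_force: [0.9, 0.4, 0.8]
grip_width: 0.0882
finger_force: 0.0
```

>>> apply_moves(
  steps=[
    [0,0,4.7,-39,-2,0,-1],
    [0,0,9.4,-77,-5,0,-1],
    [0,0,13.9,-114,-8,0,-1],
    [0,0,18.1,-148,-10,0,-1],
    [0,0,21.9,-179,-13,0,-1],
  ],
)

```text
time: 1.65
tcp_pos: [0.4282, 0.2399, 0.4048]
tcp_rot: [1.764, 2.599, 0.001]
contact_force: [0.5, 1.6, 0.1]
grip_width: 0.088
finger_force: 0.0
```

>>> apply_moves(
  steps=[
    [0,0,3.4,-26,9,0,-1],
    [0,0,6.1,-48,16,0,-1],
    [0,0,8.2,-64,21,0,-1],
    [0,0,9.6,-74,24,0,-1],
    [0,0,10,-77.8,25.2,0,-1],
  ],
)

```text
time: 2.15
tcp_pos: [0.4802, 0.1786, 0.4047]
tcp_rot: [1.98, 2.438, -0.0]
contact_force: [-0.1, 0.2, 0.0]
grip_width: 0.0879
finger_force: 0.0
```

```bash
cat > look.py <<'E'
import sys;from h import *;from station import ctrl
o=ctrl.get_obs();s=ctrl.snapshot("wrist");n=sys.argv[1]
pickle.dump((s,o),open(n+".pkl","wb"));cv2.imwrite(f"pics/{n}.png",s["pixels"][:,:,::-1])
M=R.from_rotvec(o["tcp_rot"]).as_matrix()
print(round(float(o["time"]),2),o["tcp_pos"].round(4),"yaw",np.degrees(np.arctan2(M[1,1],M[0,1])).round(2),"zax",M[:,2].round(4),"F",o["contact_force"].round(2),o["grip_width"])
E
python3 look.py w1; python3 plan.py 500 -190 420 -5 -1 15
```

```text
2.15 [0.4802 0.1786 0.4047] yaw 11.84 zax [ 1.e-04 -2.e-04 -1.e+00] F [-0.1   0.2   0.05] 0.08792020529145288
[[0,0,0.2,-5,-1,0,-1.0],[0,0,0.8,-18,-3,-1,-1.0],[0,0,1.8,-38,-6,-2,-1.0],[0,0,3,-64,-10,-3,-1.0],[0,0,4.4,-95,-15,-4,-1.0]]
[[0,0,1.6,-34,-3,-1,-1.0],[0,0,3.3,-70,-5,-3,-1.0],[0,0,5,-107,-8,-4,-1.0],[0,0,6.6,-143,-11,-6,-1.0],[0,0,8.2,-178,-14,-7,-1.0]]
[[0,0,1.4,-31,2,-1,-1.0],[0,0,2.6,-57,4,-2,-1.0],[0,0,3.6,-78,5,-3,-1.0],[0,0,4.2,-91,6,-4,-1.0],[0,0,4.4,-95.6,6.2,-4,-1.0]]
-> [ 500. -190.  420.   -5.]
```

View pics/w1.png

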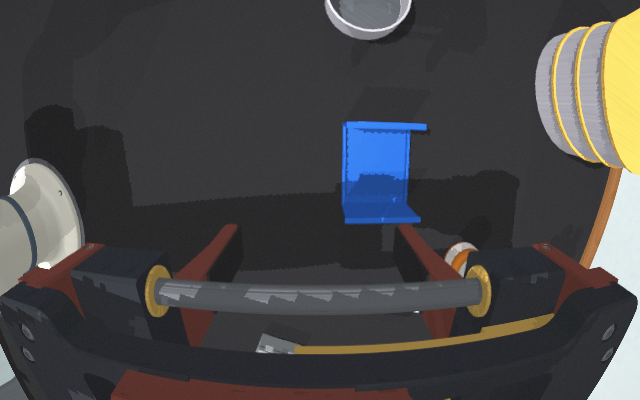

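The wrist view shows the box at (380,172), with its tall walls at rows 127 and 213. The usable view is on the tool's +x side, so I'll stand at lower y when looking at the tins.

```bash
python3 - <<'E'
import cv2,json
i=cv2.imread("pics/w1.png")[112:232,335:435];cv2.imwrite("pics/w1box.png",cv2.resize(i,None,fx=5,fy=5,interpolation=cv2.INTER_CUBIC))
json.dump([480,180,405,12],open("cmd.json","w"))
E
python3 plan.py 500 -310 420 -5 -1 18
```

```text
[[0,0,0.2,-4,-1,0,-1.0],[0,0,0.6,-17,-3,-1,-1.0],[0,0,1.3,-36,-6,-1,-1.0],[0,0,2.1,-61,-10,-2,-1.0],[0,0,3.2,-91,-16,-3,-1.0]]
[[0,0,1.2,-35,-3,-1,-1.0],[0,0,2.5,-72,-8,-2,-1.0],[0,0,3.9,-111,-12,-3,-1.0],[0,0,5.3,-152,-17,-4,-1.0],[0,0,6.7,-192,-21,-6,-1.0]]
[[0,0,1.4,-40,0,-1,-1.0],[0,0,2.7,-78,0,-2,-1.0],[0,0,3.9,-112,0,-3,-1.0],[0,0,5,-143,0,-4,-1.0],[0,0,5.8,-169,0,-5,-1.0]]
[[0,0,0.7,-19,2,0,-1.0],[0,0,1.1,-31,4,-1,-1.0],[0,0,1.3,-35.6,4.2,-1,-1.0]]
-> [ 500. -310.  420.   -5.]
```

View pics/w1box.png

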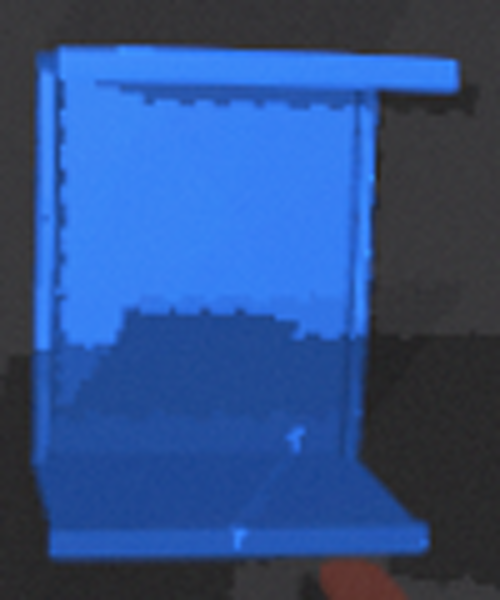

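Enlarged, the wall-top outer corners (z=68) are at crop (58,45), (458,60), (430,552) and (50,557). The lip outer edges are at about x=38 and x=375.

Run:
```python
from h import *
s,o=pickle.load(open("w1.pkl","rb"))
f=lambda c,z:plane(ray_wrist(s,o["tcp_pos"],o["tcp_rot"],np.array(c)/5+[335-.4,112-.4]),z)*1000
P=f([(58,45),(458,60),(430,552),(50,557)],.068)[:,:2];print(P.round(1),P.mean(0).round(1))
for i in range(4):
    d=P[(i+1)%4]-P[i];print(np.linalg.norm(d).round(1),np.degrees(np.arctan2(d[1],d[0])).round(1))
L=f([(38,70),(35,460),(360,460),(375,92)],.012)[:,:2];print("lips",L.round(1),L.mean(0).round(1))
for i in range(4):
    d=L[(i+1)%4]-L[i];print(np.linalg.norm(d).round(1),np.degrees(np.arctan2(d[1],d[0])).round(1))
c=.5*(P.mean(0))
```

```text
[[494.5 249.4]
 [577.9 266.8]
 [601.7 160.6]
 [517.2 142.8]] [547.8 204.9]
85.2 11.8
108.9 -77.4
86.3 -168.1
109.1 102.0
lips [[496.3 242.8]
 [516.8 148.5]
 [599.3 165.5]
 [578.6 257. ]] [547.7 203.5]
96.6 -77.8
84.2 11.7
93.8 102.7
83.5 -170.3
```

>>> apply_moves(
  steps=[
    [0,0,0.2,-4,-1,0,-1],
    [0,0,0.6,-17,-3,-1,-1],
    [0,0,1.3,-36,-6,-1,-1],
    [0,0,2.1,-61,-10,-2,-1],
    [0,0,3.2,-91,-16,-3,-1],
  ],
)

```text
time: 2.7
tcp_pos: [0.4829, 0.0871, 0.4078]
tcp_rot: [2.042, 2.387, 0.0]
contact_force: [0.9, -0.1, -0.9]
grip_width: 0.088
finger_force: 0.0
```

>>> apply_moves(
  steps=[
    [0,0,1.2,-35,-3,-1,-1],
    [0,0,2.5,-72,-8,-2,-1],
    [0,0,3.9,-111,-12,-3,-1],
    [0,0,5.3,-152,-17,-4,-1],
    [0,0,6.7,-192,-21,-6,-1],
  ],
)

```text
time: 3.2
tcp_pos: [0.4913, -0.1069, 0.414]
tcp_rot: [2.18, 2.261, 0.0]
contact_force: [0.3, -0.1, 0.1]
grip_width: 0.0881
finger_force: 0.0
```

>>> apply_moves(
  steps=[
    [0,0,1.4,-40,0,-1,-1],
    [0,0,2.7,-78,0,-2,-1],
    [0,0,3.9,-112,0,-3,-1],
    [0,0,5,-143,0,-4,-1],
    [0,0,5.8,-169,0,-5,-1],
  ],
)

```text
time: 3.7
tcp_pos: [0.4976, -0.2759, 0.4187]
tcp_rot: [2.293, 2.148, -0.001]
contact_force: [-0.2, 0.4, -0.3]
grip_width: 0.0877
finger_force: 0.0
```

>>> apply_moves(
  steps=[
    [0,0,0.7,-19,2,0,-1],
    [0,0,1.1,-31,4,-1,-1],
    [0,0,1.3,-35.6,4.2,-1,-1],
    [0,0,1.3,-35.6,4.2,-1,-1],
  ],
)

```text
time: 4.1
tcp_pos: [0.5002, -0.3099, 0.4196]
tcp_rot: [-2.316, -2.123, -0.0]
contact_force: [-0.2, 0.4, 0.1]
grip_width: 0.088
finger_force: 0.0
```

```bash
python3 look.py w2
python3 - <<'E'
from h import *
s,o=pickle.load(open("w2.pkl","rb"));hsv=cv2.cvtColor(s["pixels"],cv2.COLOR_RGB2HSV)
for lo in(150,185):
    m=cv2.inRange(hsv,(0,0,lo),(180,60,255))
    cs,_=cv2.findContours(m,cv2.RETR_EXTERNAL,cv2.CHAIN_APPROX_NONE)
    for c in cs:
        if 600<cv2.contourArea(c)<4000:
            p=c.reshape(-1,2);print(lo,p.mean(0).round(),rect(plane(ray_wrist(s,o["tcp_pos"],o["tcp_rot"],p),.04)))
E
```

```text
4.1 [ 0.5002 -0.3099  0.4196] yaw -4.98 zax [-2.e-04  3.e-04 -1.e+00] F [-0.2   0.45  0.07] 0.08799152962076118
150 [ 17. 356.] (array([-414.3, -747.6]), 373.7, 128.4, 85.1)
150 [301. 226.] (array([ 474.5, -371.5]), 58.5, 36.5, -58.7)
150 [452. 219.] (array([ 672.6, -377.1]), 89.8, 64.5, -57.2)
150 [395. 137.] (array([ 594.7, -269.9]), 39.3, 38.1, -2.7)
150 [305. 138.] (array([ 490. , -262.8]), 66.4, 45.0, -12.1)
150 [261.  90.] (array([ 441. , -200.7]), 139.3, 14.3, 1.8)
150 [393.  57.] (array([ 600.8, -174.6]), 69.2, 43.0, 6.8)
150 [282.  19.] (array([ 475.8, -117.7]), 62.5, 41.7, -9.9)
150 [37. 42.] (array([ 57., -41.]), 179.0, 160.2, 51.7)
185 [ 13. 349.] (array([-410.8, -703.3]), 285.8, 126.2, 84.8)
185 [301. 226.] (array([ 474.5, -371.5]), 58.5, 36.5, -58.7)
185 [452. 219.] (array([ 668.6, -383.2]), 87.9, 63.9, -19.9)
185 [395. 137.] (array([ 594.5, -270.1]), 38.5, 37.6, 40.9)
185 [306. 138.] (array([ 490. , -262.8]), 65.6, 43.8, -11.8)
185 [262.  90.] (array([ 441.1, -201.8]), 139.2, 13.7, 3.3)
185 [395.  54.] (array([ 604.2, -172.6]), 61.5, 39.6, 7.6)
185 [40. 54.] (array([ 56.3, -69.1]), 189.2, 93.7, 18.4)
185 [282.  18.] (array([ 475.2, -117.3]), 57.7, 36.1, -8.4)
185 [578. 138.] (array([ 855.3, -276.8]), 469.3, 243.7, 90.0)
```

View pics/w2.png

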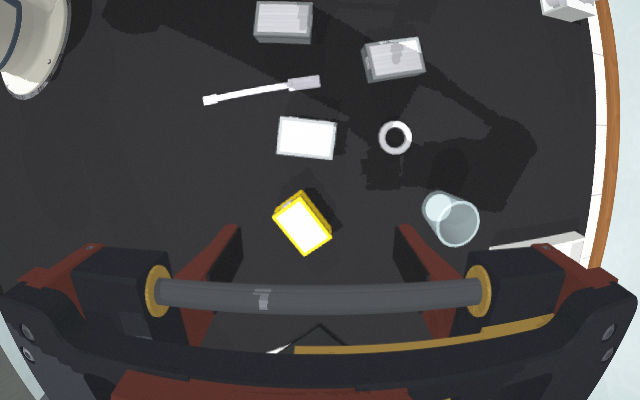

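Candidates in the wrist view are tins at (306,138), (393,57) and (283,22), plus a yellow one at (301,224). The three plain steel tins fit and the yellow one is the decoy. I'll start with the one at (306,138).

```bash
python3 - <<'E'
import cv2
i=cv2.imread("pics/w2.png")[0:270,190:510];cv2.imwrite("pics/w2c.png",cv2.resize(i,None,fx=2,fy=2,interpolation=cv2.INTER_CUBIC))
E
python3 plan.py 490 -263 260 -12 -1 9  490 -263 193 -12 -1 5; echo LIFT; python3 plan.py 490 -263 223 -12 1 5
```

```text
[[0,0,0.2,2,0,5,-1.0],[0,0,0.9,6,-2,20,-1.0],[0,0,1.8,12,-4,41,-1.0],[0,0,2.9,19,-6,67,-1.0],[0,0,4.1,27,-8,93,-1.0]]
[[0,0,1.1,7,-3,26,-1.0],[0,0,2,13,-5,47,-1.0],[0,0,2.7,17,-7,62,-1.0],[0,0,2.9,18.4,-7.4,67,-1.0]]
-> [ 490. -263.  260.  -12.]
[[0,0,0,0,0,7,-1.0],[0,0,0,0,0,24,-1.0],[0,0,0,0,0,43,-1.0],[0,0,0,0,0,60,-1.0],[0,0,0,0,0,67,-1.0]]
-> [ 490. -263.  193.  -12.]
LIFT
[[0,0,0,0,0,-3,1.0],[0,0,0,0,0,-11,1.0],[0,0,0,0,0,-19,1.0],[0,0,0,0,0,-27,1.0],[0,0,0,0,0,-30,1.0]]
-> [ 490. -263.  223.  -12.]
```

View pics/w2c.png

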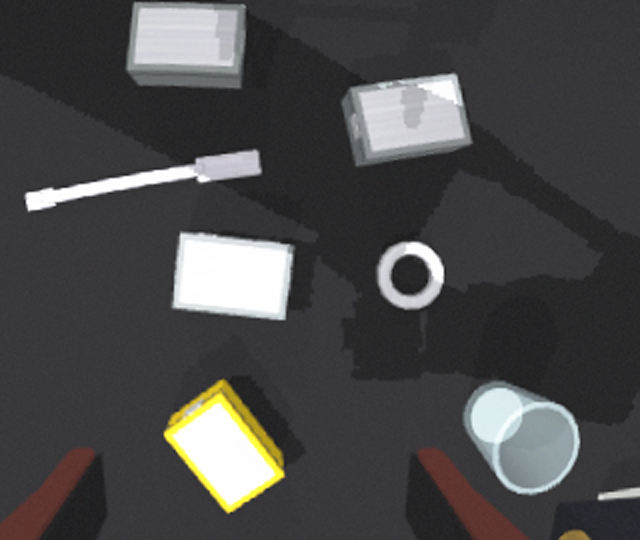

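The crop shows plain steel at (235,275), (415,118) and (188,40), with the yellow decoy at (225,445). I'll take the plain one at (235,275).

>>> apply_moves(
  steps=[
    [0,0,0.2,2,0,5,-1],
    [0,0,0.9,6,-2,20,-1],
    [0,0,1.8,12,-4,41,-1],
    [0,0,2.9,19,-6,67,-1],
    [0,0,4.1,27,-8,93,-1],
  ],
)

```text
time: 4.65
tcp_pos: [0.4945, -0.2811, 0.3258]
tcp_rot: [2.39, 2.038, 0.001]
contact_force: [0.7, -0.8, -0.2]
grip_width: 0.0878
finger_force: 0.0
```

>>> apply_moves(
  steps=[
    [0,0,1.1,7,-3,26,-1],
    [0,0,2,13,-5,47,-1],
    [0,0,2.7,17,-7,62,-1],
    [0,0,2.9,18.4,-7.4,67,-1],
  ],
)

```text
time: 5.05
tcp_pos: [0.4898, -0.2618, 0.2577]
tcp_rot: [-2.438, -1.977, 0.001]
contact_force: [0.2, 0.8, -0.1]
grip_width: 0.0878
finger_force: 0.0
```

>>> apply_moves(
  steps=[
    [0,0,0,0,0,7,-1],
    [0,0,0,0,0,24,-1],
    [0,0,0,0,0,43,-1],
    [0,0,0,0,0,60,-1],
    [0,0,0,0,0,67,-1],
  ],
)

```text
time: 5.55
tcp_pos: [0.49, -0.2632, 0.1917]
tcp_rot: [-2.441, -1.977, 0.001]
contact_force: [0.4, 0.2, -0.1]
grip_width: 0.088
finger_force: 0.0
```

>>> apply_moves(
  steps=[
    [0,0,0,0,0,0,-1],
    [0,0,0,0,0,0,1],
    [0,0,0,0,0,0,1],
    [0,0,0,0,0,0,1],
    [0,0,0,0,0,0,1],
  ],
  force=45,
)

```text
time: 6.05
tcp_pos: [0.4904, -0.2632, 0.1938]
tcp_rot: [2.44, 1.976, 0.001]
contact_force: [0.7, 0.2, 2.5]
grip_width: 0.0661
finger_force: 45.0
```

>>> apply_moves(
  steps=[
    [0,0,0,0,0,0,1],
    [0,0,0,0,0,0,1],
    [0,0,0,0,0,0,1],
    [0,0,0,0,0,0,1],
  ],
)

```text
time: 6.45
tcp_pos: [0.4904, -0.2632, 0.1938]
tcp_rot: [2.44, 1.976, 0.001]
contact_force: [-0.0, 0.2, 5.7]
grip_width: 0.066
finger_force: 45.0
```

>>> apply_moves(
  steps=[
    [0,0,0,0,0,-3,1],
    [0,0,0,0,0,-11,1],
    [0,0,0,0,0,-19,1],
    [0,0,0,0,0,-27,1],
    [0,0,0,0,0,-30,1],
  ],
)

```text
time: 6.95
tcp_pos: [0.4904, -0.2632, 0.2242]
tcp_rot: [2.44, 1.976, 0.001]
contact_force: [1.3, 0.1, -0.9]
grip_width: 0.0658
finger_force: 45.0
```

>>> apply_moves(
  steps=[
    [0,0,0,0,0,0,1],
    [0,0,0,0,0,0,1],
    [0,0,0,0,0,0,1],
  ],
)

```text
time: 7.25
tcp_pos: [0.49, -0.263, 0.2222]
tcp_rot: [-2.441, -1.977, 0.0]
contact_force: [-0.2, 0.5, -1.0]
grip_width: 0.0657
finger_force: 45.0
```

Run:
```python
from station import ctrl
for k in("contact_force","moment","tau","tcp_pos"):print(k,ctrl.get_obs()[k].round(3))
```

```text
contact_force [-0.242  0.477 -1.013]
moment [-0.087  0.083 -0.001]
tau [-0.0000e+00 -4.1035e+01 -4.0315e+01  6.3000e-02  3.7000e-02 -0.0000e+00]
tcp_pos [ 0.49  -0.263  0.222]
```

Only about 1.1 N, so this is the light tin. I'll set it back down and go to the next one.

```bash
python3 plan.py 490 -263 193.5 -12 1 5; echo UP; python3 plan.py 490 -263 265 -12 -1 5 476 -118 265 -9.7 -1 8 476 -118 193 -9.7 -1 6; echo LIFT;python3 plan.py 476 -118 223 -9.7 1 5
```

```text
[[0,0,0,0,0,3,1.0],[0,0,0,0,0,10,1.0],[0,0,0,0,0,19,1.0],[0,0,0,0,0,26,1.0],[0,0,0,0,0,29.5,1.0]]
-> [ 490.  -263.   193.5  -12. ]
UP
[[0,0,0,0,0,-7,-1.0],[0,0,0,0,0,-25,-1.0],[0,0,0,0,0,-46,-1.0],[0,0,0,0,0,-64,-1.0],[0,0,0,0,0,-71.5,-1.0]]
-> [ 490. -263.  265.  -12.]
[[0,0,-0.1,6,-2,0,-1.0],[0,0,-0.4,22,-7,0,-1.0],[0,0,-0.7,44,-14,0,-1.0],[0,0,-1.2,69,-22,0,-1.0],[0,0,-1.6,95,-30,0,-1.0]]
[[0,0,-0.3,22,-6,0,-1.0],[0,0,-0.6,38,-11,0,-1.0],[0,0,-0.7,44.3,-12.6,0,-1.0]]
-> [ 476.  -118.   265.    -9.7]
[[0,0,0,0,0,5,-1.0],[0,0,0,0,0,19,-1.0],[0,0,0,0,0,36,-1.0],[0,0,0,0,0,53,-1.0],[0,0,0,0,0,67,-1.0]]
[[0,0,0,0,0,5,-1.0]]
-> [ 476.  -118.   193.    -9.7]
LIFT
[[0,0,0,0,0,-3,1.0],[0,0,0,0,0,-11,1.0],[0,0,0,0,0,-19,1.0],[0,0,0,0,0,-27,1.0],[0,0,0,0,0,-30,1.0]]
-> [ 476.  -118.   223.    -9.7]
```

>>> apply_moves(
  steps=[
    [0,0,0,0,0,3,1],
    [0,0,0,0,0,10,1],
    [0,0,0,0,0,19,1],
    [0,0,0,0,0,26,1],
    [0,0,0,0,0,29.5,1],
  ],
)

```text
time: 7.75
tcp_pos: [0.4898, -0.2629, 0.1936]
tcp_rot: [-2.44, -1.976, 0.001]
contact_force: [-10.8, 6.3, 23.8]
grip_width: 0.0656
finger_force: 45.0
```

>>> apply_moves(
  steps=[
    [0,0,0,0,0,0,1],
    [0,0,0,0,0,0,1],
    [0,0,0,0,0,0,-1],
    [0,0,0,0,0,0,-1],
    [0,0,0,0,0,0,-1],
  ],
)

```text
time: 8.25
tcp_pos: [0.4901, -0.2631, 0.1928]
tcp_rot: [-2.441, -1.977, 0.0]
contact_force: [-0.7, -0.3, -1.2]
grip_width: 0.086
finger_force: 0.0
```

>>> apply_moves(
  steps=[
    [0,0,0,0,0,-7,-1],
    [0,0,0,0,0,-25,-1],
    [0,0,0,0,0,-46,-1],
    [0,0,0,0,0,-64,-1],
    [0,0,0,0,0,-71.5,-1],
  ],
)

```text
time: 8.75
tcp_pos: [0.4905, -0.2633, 0.2674]
tcp_rot: [2.438, 1.975, 0.002]
contact_force: [0.1, 0.5, -0.7]
grip_width: 0.0879
finger_force: 0.0
```

>>> apply_moves(
  steps=[
    [0,0,-0.1,6,-2,0,-1],
    [0,0,-0.4,22,-7,0,-1],
    [0,0,-0.7,44,-14,0,-1],
    [0,0,-1.2,69,-22,0,-1],
    [0,0,-1.6,95,-30,0,-1],
  ],
)

```text
time: 9.25
tcp_pos: [0.4797, -0.1619, 0.2629]
tcp_rot: [-2.411, -2.01, 0.002]
contact_force: [-0.2, -0.3, -0.3]
grip_width: 0.0878
finger_force: 0.0
```

>>> apply_moves(
  steps=[
    [0,0,-0.3,22,-6,0,-1],
    [0,0,-0.6,38,-11,0,-1],
    [0,0,-0.7,44.3,-12.6,0,-1],
  ],
)

```text
time: 9.55
tcp_pos: [0.4754, -0.1157, 0.2632]
tcp_rot: [-2.397, -2.028, 0.001]
contact_force: [0.6, 0.5, -1.0]
grip_width: 0.0877
finger_force: 0.0
```

>>> apply_moves(
  steps=[
    [0,0,0,0,0,5,-1],
    [0,0,0,0,0,19,-1],
    [0,0,0,0,0,36,-1],
    [0,0,0,0,0,53,-1],
    [0,0,0,0,0,67,-1],
  ],
)

```text
time: 10.05
tcp_pos: [0.4755, -0.1186, 0.195]
tcp_rot: [-2.401, -2.023, 0.002]
contact_force: [0.2, -0.2, 0.5]
grip_width: 0.0881
finger_force: 0.0
```

>>> apply_moves(
  steps=[
    [0,0,0,0,0,5,-1],
    [0,0,0,0,0,5,-1],
  ],
)

```text
time: 10.25
tcp_pos: [0.4757, -0.1183, 0.1912]
tcp_rot: [-2.4, -2.024, 0.002]
contact_force: [0.4, 0.7, 0.8]
grip_width: 0.0877
finger_force: 0.0
```

>>> apply_moves(
  steps=[
    [0,0,0,0,0,0,1],
    [0,0,0,0,0,0,1],
    [0,0,0,0,0,0,1],
    [0,0,0,0,0,0,1],
    [0,0,0,0,0,0,1],
  ],
  force=50,
)

```text
time: 10.75
tcp_pos: [0.4761, -0.118, 0.1935]
tcp_rot: [2.401, 2.026, 0.0]
contact_force: [-3.2, 0.5, 6.6]
grip_width: 0.0659
finger_force: 50.0
```

>>> apply_moves(
  steps=[
    [0,0,0,0,0,0,1],
    [0,0,0,0,0,-3,1],
    [0,0,0,0,0,-10,1],
    [0,0,0,0,0,-20,1],
    [0,0,0,0,0,-27,1],
  ],
)

```text
time: 11.25
tcp_pos: [0.4762, -0.1181, 0.2205]
tcp_rot: [2.401, 2.026, 0.0]
contact_force: [0.3, 0.6, -3.9]
grip_width: 0.0658
finger_force: 50.0
```

>>> apply_moves(
  steps=[
    [0,0,0,0,0,-3,1],
    [0,0,0,0,0,-3,1],
    [0,0,0,0,0,-3,1],
    [0,0,0,0,0,-3,1],
  ],
)

```text
time: 11.65
tcp_pos: [0.4759, -0.118, 0.2221]
tcp_rot: [-2.401, -2.026, 0.001]
contact_force: [-0.8, 0.3, -4.6]
grip_width: 0.0656
finger_force: 50.0
```

About 4.8 N, so this one is heavy. I'll carry it toward the box and take a second look at the box on the way.

```bash
python3 -c "
import json;json.dump([476,-118,225,-9.7],open('cmd.json','w'))"; sed -i 's/x/x/' plan.py
python3 - <<'E'
import json;json.dump([476.0,-118.0,223.0,-9.7],open('cmd.json','w'))
E
python3 plan.py 530 110 310 12 1 16
```

```text
[[0,0,-0.2,3,0,-1,1.0],[0,0,-0.9,10,1,-4,1.0],[0,0,-2,22,1,-8,1.0],[0,0,-3.4,37,2,-14,1.0],[0,0,-5,54,3,-20,1.0]]
[[0,0,-1.9,20,3,-8,1.0],[0,0,-3.8,41,7,-15,1.0],[0,0,-5.8,62,10,-24,1.0],[0,0,-7.9,84,13,-32,1.0],[0,0,-9.8,105,16,-39,1.0]]
[[0,0,-1.9,19,7,-8,1.0],[0,0,-3.5,35,12,-14,1.0],[0,0,-4.9,50,17,-20,1.0],[0,0,-6,61,21,-24,1.0],[0,0,-6.7,68,23,-27,1.0]]
[[0,0,-0.2,2,1,-1,1.0]]
-> [530. 110. 310.  12.]
```

>>> apply_moves(
  steps=[
    [0,0,-0.2,3,0,-1,1],
    [0,0,-0.9,10,1,-4,1],
    [0,0,-2,22,1,-8,1],
    [0,0,-3.4,37,2,-14,1],
    [0,0,-5,54,3,-20,1],
  ],
)

```text
time: 12.15
tcp_pos: [0.4883, -0.0641, 0.2432]
tcp_rot: [2.308, 2.131, 0.001]
contact_force: [0.4, 0.4, -4.4]
grip_width: 0.0653
finger_force: 50.0
```

>>> apply_moves(
  steps=[
    [0,0,-1.9,20,3,-8,1],
    [0,0,-3.8,41,7,-15,1],
    [0,0,-5.8,62,10,-24,1],
    [0,0,-7.9,84,13,-32,1],
    [0,0,-9.8,105,16,-39,1],
  ],
)

```text
time: 12.65
tcp_pos: [0.5127, 0.04, 0.2826]
tcp_rot: [2.116, 2.322, 0.001]
contact_force: [-0.6, -1.0, -4.0]
grip_width: 0.0654
finger_force: 50.0
```

>>> apply_moves(
  steps=[
    [0,0,-1.9,19,7,-8,1],
    [0,0,-3.5,35,12,-14,1],
    [0,0,-4.9,50,17,-20,1],
    [0,0,-6,61,21,-24,1],
    [0,0,-6.7,68,23,-27,1],
  ],
)

```text
time: 13.15
tcp_pos: [0.5296, 0.1091, 0.309]
tcp_rot: [1.978, 2.44, 0.0]
contact_force: [0.4, 0.6, -4.3]
grip_width: 0.0657
finger_force: 50.0
```

>>> apply_moves(
  steps=[
    [0,0,-0.2,2,1,-1,1],
    [0,0,-0.2,2,1,-1,1],
    [0,0,-0.2,2,1,-1,1],
  ],
)

```text
time: 13.45
tcp_pos: [0.53, 0.1095, 0.3093]
tcp_rot: [-1.977, -2.441, 0.001]
contact_force: [-0.7, 0.2, -5.0]
grip_width: 0.0661
finger_force: 50.0
```

```bash
python3 look.py w3
python3 - <<'E'
import cv2,numpy as np
i=cv2.imread("pics/w3.png");h=cv2.cvtColor(i,cv2.COLOR_BGR2HSV);m=cv2.inRange(h,(100,120,60),(130,255,255));m[240:]=0
x,y,w,g=cv2.boundingRect(m);print(x,y,w,g);x-=6;y=max(y-6,0);c=i[y:y+g+12,x:x+w+12];print("origin",x,y);cv2.imwrite("pics/w3c.png",cv2.resize(c,None,fx=4,fy=4,interpolation=cv2.INTER_CUBIC)[:600,:800])
E
```

```text
13.45 [0.53   0.1095 0.3093] yaw 11.97 zax [-7.e-04 -4.e-04 -1.e+00] F [-0.71  0.23 -5.01] 0.06613299796488802
310 18 118 151
origin 304 12
```

View pics/w3c.png

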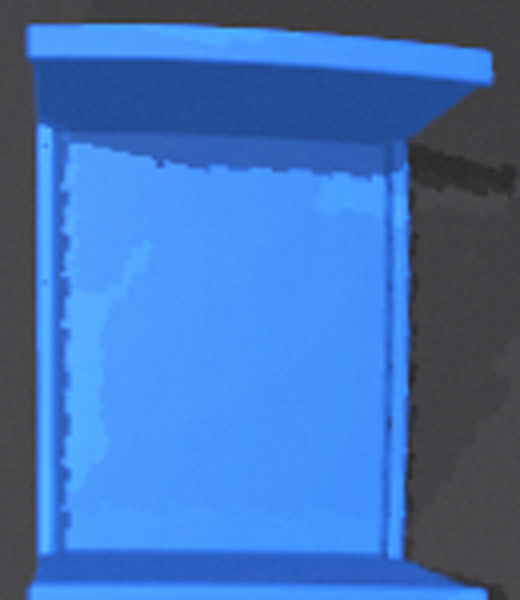

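Run:
```python
from h import *
s,o=pickle.load(open("w3.pkl","rb"))
f=lambda c,z:(plane(ray_wrist(s,o["tcp_pos"],o["tcp_rot"],np.array(c)/4+[304-.4,12-.4]),z)*1000)[:,:2]
for n,c,z in(("wall inner",[(28,60),(492,83),(486,588),(34,585)],.068),("floor",[(66,132),(388,143),(385,556),(63,552)],.005),("lips",[(38,126),(408,142),(402,557),(37,555)],.012)):
    P=f(c,z);print(n,P.mean(0).round(1),[(np.linalg.norm(d).round(1),np.degrees(np.arctan2(d[1],d[0])).round(1)) for d in np.roll(P,-1,0)-P])
```

```text
wall inner [547.9 204.1] [(np.float64(84.8), np.float64(12.4)), (np.float64(95.3), np.float64(-78.0)), (np.float64(83.9), np.float64(-167.6)), (np.float64(95.2), np.float64(102.6))]
floor [549.4 204.4] [(np.float64(74.3), np.float64(12.5)), (np.float64(97.8), np.float64(-77.7)), (np.float64(75.4), np.float64(-167.9)), (np.float64(97.2), np.float64(101.6))]
lips [547.8 203.9] [(np.float64(83.3), np.float64(11.9)), (np.float64(96.2), np.float64(-78.1)), (np.float64(83.5), np.float64(-167.6)), (np.float64(96.9), np.float64(101.8))]
```

Box centre is about (548, 204.3), yaw 12.2°. The first heavy tin goes to the +y slot at (543, 227.5).

```bash
python3 plan.py 543 227.5 285 12.2 1 10 543 227.5 205 12.2 1 10; echo; python3 plan.py 543 227.5 198.5 12.2 1 5; echo UP;python3 plan.py 543 227.5 300 12.2 -1 7
```

```text
[[0,0,0,3,1,1,1.0],[0,0,0,12,4,3,1.0],[0,0,0,24,8,5,1.0],[0,0,-0.1,40,13,9,1.0],[0,0,-0.1,56,19,12,1.0]]
[[0,0,0,17,5,4,1.0],[0,0,-0.1,32,10,8,1.0],[0,0,-0.1,45,14,10,1.0],[0,0,-0.1,53,17,12,1.0],[0,0,-0.1,56.2,18.2,13,1.0]]
-> [543.  227.5 285.   12.2]
[[0,0,0,0,0,2,1.0],[0,0,0,0,0,8,1.0],[0,0,0,0,0,17,1.0],[0,0,0,0,0,28,1.0],[0,0,0,0,0,40,1.0]]
[[0,0,0,0,0,12,1.0],[0,0,0,0,0,23,1.0],[0,0,0,0,0,32,1.0],[0,0,0,0,0,38,1.0],[0,0,0,0,0,40,1.0]]
-> [543.  227.5 205.   12.2]

[[0,0,0,0,0,1,1.0],[0,0,0,0,0,2,1.0],[0,0,0,0,0,4,1.0],[0,0,0,0,0,6,1.0],[0,0,0,0,0,6.5,1.0]]
-> [543.  227.5 198.5  12.2]
UP
[[0,0,0,0,0,-6,-1.0],[0,0,0,0,0,-20,-1.0],[0,0,0,0,0,-40,-1.0],[0,0,0,0,0,-62,-1.0],[0,0,0,0,0,-81,-1.0]]
[[0,0,0,0,0,-15,-1.0],[0,0,0,0,0,-20.5,-1.0]]
-> [543.  227.5 300.   12.2]
```

>>> apply_moves(
  steps=[
    [0,0,0,3,1,1,1],
    [0,0,0,12,4,3,1],
    [0,0,0,24,8,5,1],
    [0,0,-0.1,40,13,9,1],
    [0,0,-0.1,56,19,12,1],
  ],
)

```text
time: 14.0
tcp_pos: [0.5369, 0.1704, 0.297]
tcp_rot: [-1.974, -2.443, 0.0]
contact_force: [0.2, 0.3, -5.2]
grip_width: 0.0657
finger_force: 50.0
```

>>> apply_moves(
  steps=[
    [0,0,0,17,5,4,1],
    [0,0,-0.1,32,10,8,1],
    [0,0,-0.1,45,14,10,1],
    [0,0,-0.1,53,17,12,1],
    [0,0,-0.1,56.2,18.2,13,1],
  ],
)

```text
time: 14.5
tcp_pos: [0.543, 0.2285, 0.2842]
tcp_rot: [-1.971, -2.446, 0.001]
contact_force: [-0.2, -1.0, -4.7]
grip_width: 0.0658
finger_force: 50.0
```

>>> apply_moves(
  steps=[
    [0,0,0,0,0,2,1],
    [0,0,0,0,0,8,1],
    [0,0,0,0,0,17,1],
    [0,0,0,0,0,28,1],
    [0,0,0,0,0,40,1],
  ],
)

```text
time: 15.0
tcp_pos: [0.5429, 0.227, 0.2434]
tcp_rot: [-1.973, -2.445, 0.001]
contact_force: [-0.1, -0.1, -4.0]
grip_width: 0.0659
finger_force: 50.0
```

>>> apply_moves(
  steps=[
    [0,0,0,0,0,12,1],
    [0,0,0,0,0,23,1],
    [0,0,0,0,0,32,1],
    [0,0,0,0,0,38,1],
    [0,0,0,0,0,40,1],
  ],
)

```text
time: 15.5
tcp_pos: [0.5428, 0.2274, 0.2036]
tcp_rot: [-1.972, -2.445, 0.002]
contact_force: [0.1, 0.4, -4.7]
grip_width: 0.0658
finger_force: 50.0
```

>>> apply_moves(
  steps=[
    [0,0,0,0,0,0,1],
    [0,0,0,0,0,1,1],
    [0,0,0,0,0,2,1],
    [0,0,0,0,0,3,1],
    [0,0,0,0,0,4,1],
  ],
)

```text
time: 16.0
tcp_pos: [0.543, 0.2275, 0.2008]
tcp_rot: [1.972, 2.445, 0.001]
contact_force: [0.2, 0.1, -4.0]
grip_width: 0.0655
finger_force: 50.0
```

>>> apply_moves(
  steps=[
    [0,0,0,0,0,0.5,1],
    [0,0,0,0,0,1,1],
    [0,0,0,0,0,1.5,1],
    [0,0,0,0,0,1.5,1],
  ],
)

```text
time: 16.4
tcp_pos: [0.5429, 0.2275, 0.199]
tcp_rot: [-1.972, -2.445, 0.0]
contact_force: [-0.1, -0.4, -4.1]
grip_width: 0.0657
finger_force: 50.0
```

>>> apply_moves(
  steps=[
    [0,0,0,0,0,0.5,1],
    [0,0,0,0,0,1,1],
    [0,0,0,0,0,1,1],
  ],
)

```text
time: 16.7
tcp_pos: [0.543, 0.2275, 0.1985]
tcp_rot: [1.972, 2.445, 0.0]
contact_force: [-0.6, 0.2, -1.2]
grip_width: 0.0656
finger_force: 50.0
```

>>> apply_moves(
  steps=[
    [0,0,0,0,0,0,-1],
    [0,0,0,0,0,0,-1],
    [0,0,0,0,0,0,-1],
    [0,0,0,0,0,0,-1],
  ],
)

```text
time: 17.1
tcp_pos: [0.5431, 0.2275, 0.1985]
tcp_rot: [1.972, 2.445, 0.001]
contact_force: [-0.1, 0.4, 0.5]
grip_width: 0.0875
finger_force: 0.0
```

>>> apply_moves(
  steps=[
    [0,0,0,0,0,-6,-1],
    [0,0,0,0,0,-20,-1],
    [0,0,0,0,0,-40,-1],
    [0,0,0,0,0,-62,-1],
    [0,0,0,0,0,-81,-1],
  ],
)

```text
time: 17.6
tcp_pos: [0.543, 0.2275, 0.2819]
tcp_rot: [1.972, 2.444, 0.003]
contact_force: [0.1, -0.2, -0.1]
grip_width: 0.0875
finger_force: 0.0
```

>>> apply_moves(
  steps=[
    [0,0,0,0,0,-15,-1],
    [0,0,0,0,0,-20.5,-1],
  ],
)

```text
time: 17.8
tcp_pos: [0.5432, 0.2276, 0.3028]
tcp_rot: [1.971, 2.444, 0.006]
contact_force: [-0.6, 0.8, -0.4]
grip_width: 0.0876
finger_force: 0.0
```

```bash
python3 plan.py 603 -174.5 265 7 -1 14 603 -174.5 193 7 -1 6; echo; echo LIFT; python3 plan.py 603 -174.5 223 7 1 6;echo CARRY;python3 plan.py 553 181 300 12.2 1 20;python3 plan.py 553 181 203 12.2 1 12
```

```text
[[0,0,0.1,-6,0,1,-1.0],[0,0,0.3,-22,-1,2,-1.0],[0,0,0.6,-48,-3,4,-1.0],[0,0,1,-80,-5,7,-1.0],[0,0,1.5,-118,-8,10,-1.0]]
[[0,0,0.5,-42,-1,4,-1.0],[0,0,1.1,-85,-3,8,-1.0],[0,0,1.7,-128,-5,11,-1.0],[0,0,2.2,-170,-6,15,-1.0],[0,0,2.7,-207,-8,18,-1.0]]
[[0,0,0.4,-33,1,3,-1.0],[0,0,0.7,-58,1,5,-1.0],[0,0,0.9,-75,1,6,-1.0],[0,0,1,-81,1.1,7,-1.0]]
-> [ 603.  -174.5  265.     7. ]
[[0,0,0,0,0,5,-1.0],[0,0,0,0,0,19,-1.0],[0,0,0,0,0,36,-1.0],[0,0,0,0,0,53,-1.0],[0,0,0,0,0,67,-1.0]]
[[0,0,0,0,0,5,-1.0]]
-> [ 603.  -174.5  193.     7. ]

LIFT
[[0,0,0,0,0,-2,1.0],[0,0,0,0,0,-8,1.0],[0,0,0,0,0,-15,1.0],[0,0,0,0,0,-22,1.0],[0,0,0,0,0,-28,1.0]]
[[0,0,0,0,0,-2,1.0]]
-> [ 603.  -174.5  223.     7. ]
CARRY
[[0,0,0,3,0,-1,1.0],[0,0,-0.1,10,0,-2,1.0],[0,0,-0.3,22,0,-5,1.0],[0,0,-0.5,37,-1,-8,1.0],[0,0,-0.8,56,-1,-12,1.0]]
[[0,0,-0.3,22,0,-5,1.0],[0,0,-0.7,45,0,-10,1.0],[0,0,-1,70,0,-15,1.0],[0,0,-1.4,97,0,-21,1.0],[0,0,-1.8,123,0,-26,1.0]]
[[0,0,-0.4,27,0,-6,1.0],[0,0,-0.8,54,1,-12,1.0],[0,0,-1.1,79,2,-17,1.0],[0,0,-1.5,102,2,-22,1.0],[0,0,-1.8,124,3,-27,1.0]]
[[0,0,-0.3,19,1,-4,1.0],[0,0,-0.5,34,2,-7,1.0],[0,0,-0.7,46,3,-10,1.0],[0,0,-0.8,53,3,-11,1.0],[0,0,-0.8,55.8,3.3,-12,1.0]]
-> [553.  181.  300.   12.2]
[[0,0,0,0,0,2,1.0],[0,0,0,0,0,7,1.0],[0,0,0,0,0,15,1.0],[0,0,0,0,0,25,1.0],[0,0,0,0,0,36,1.0]]
[[0,0,0,0,0,12,1.0],[0,0,0,0,0,25,1.0],[0,0,0,0,0,36,1.0],[0,0,0,0,0,46,1.0],[0,0,0,0,0,54,1.0]]
[[0,0,0,0,0,5,1.0],[0,0,0,0,0,7,1.0]]
-> [553.  181.  203.   12.2]
```

>>> apply_moves(
  steps=[
    [0,0,0.1,-6,0,1,-1],
    [0,0,0.3,-22,-1,2,-1],
    [0,0,0.6,-48,-3,4,-1],
    [0,0,1,-80,-5,7,-1],
    [0,0,1.5,-118,-8,10,-1],
  ],
)

```text
time: 18.3
tcp_pos: [0.5598, 0.1087, 0.2878]
tcp_rot: [-2.003, -2.418, 0.003]
contact_force: [0.9, -0.4, -0.3]
grip_width: 0.0881
finger_force: 0.0
```

>>> apply_moves(
  steps=[
    [0,0,0.5,-42,-1,4,-1],
    [0,0,1.1,-85,-3,8,-1],
    [0,0,1.7,-128,-5,11,-1],
    [0,0,2.2,-170,-6,15,-1],
    [0,0,2.7,-207,-8,18,-1],
  ],
)

```text
time: 18.8
tcp_pos: [0.59, -0.0977, 0.2696]
tcp_rot: [-2.062, -2.368, 0.003]
contact_force: [0.1, 0.0, 0.9]
grip_width: 0.0879
finger_force: 0.0
```

>>> apply_moves(
  steps=[
    [0,0,0.4,-33,1,3,-1],
    [0,0,0.7,-58,1,5,-1],
    [0,0,0.9,-75,1,6,-1],
    [0,0,1,-81,1.1,7,-1],
  ],
)

```text
time: 19.2
tcp_pos: [0.6026, -0.1767, 0.2632]
tcp_rot: [-2.083, -2.349, 0.002]
contact_force: [-0.2, 0.1, 0.1]
grip_width: 0.0875
finger_force: 0.0
```

>>> apply_moves(
  steps=[
    [0,0,0,0,0,5,-1],
    [0,0,0,0,0,19,-1],
    [0,0,0,0,0,36,-1],
    [0,0,0,0,0,53,-1],
    [0,0,0,0,0,67,-1],
  ],
)

```text
time: 19.7
tcp_pos: [0.6027, -0.1735, 0.1948]
tcp_rot: [-2.078, -2.353, 0.002]
contact_force: [0.1, -0.8, 0.4]
grip_width: 0.0877
finger_force: 0.0
```

>>> apply_moves(
  steps=[
    [0,0,0,0,0,5,-1],
    [0,0,0,0,0,5,-1],
  ],
)

```text
time: 19.9
tcp_pos: [0.6028, -0.1742, 0.191]
tcp_rot: [-2.079, -2.352, 0.001]
contact_force: [-0.3, -0.1, 0.2]
grip_width: 0.088
finger_force: 0.0
```

>>> apply_moves(
  steps=[
    [0,0,0,0,0,0,1],
    [0,0,0,0,0,0,1],
    [0,0,0,0,0,0,1],
    [0,0,0,0,0,0,1],
    [0,0,0,0,0,0,1],
  ],
  force=50,
)

```text
time: 20.4
tcp_pos: [0.6034, -0.1746, 0.1937]
tcp_rot: [2.08, 2.352, 0.001]
contact_force: [1.1, -0.6, 4.2]
grip_width: 0.0654
finger_force: 50.0
```

>>> apply_moves(
  steps=[
    [0,0,0,0,0,0,1],
    [0,0,0,0,0,-3,1],
    [0,0,0,0,0,-10,1],
    [0,0,0,0,0,-20,1],
    [0,0,0,0,0,-27,1],
  ],
)

```text
time: 20.9
tcp_pos: [0.6031, -0.1745, 0.2202]
tcp_rot: [-2.081, -2.353, 0.0]
contact_force: [-0.4, -0.6, -5.0]
grip_width: 0.0657
finger_force: 50.0
```

>>> apply_moves(
  steps=[
    [0,0,0,0,0,-3,1],
    [0,0,0,0,0,-3,1],
    [0,0,0,0,0,-3,1],
  ],
)

```text
time: 21.2
tcp_pos: [0.6031, -0.1745, 0.2225]
tcp_rot: [-2.081, -2.353, 0.0]
contact_force: [-0.6, 0.9, -5.2]
grip_width: 0.0654
finger_force: 50.0
```

About 5.1 N, so this is the second heavy tin. I'll carry it to the lookout and check the first tin before placing.

```bash
echo "[603,-174.5,223,7]">cmd.json; python3 plan.py 530 110 310 12 1 19
```

```text
[[0,0,0,2,0,-1,1.0],[0,0,-0.2,9,-1,-3,1.0],[0,0,-0.3,19,-3,-6,1.0],[0,0,-0.6,33,-4,-10,1.0],[0,0,-0.9,50,-6,-15,1.0]]
[[0,0,-0.3,19,-3,-6,1.0],[0,0,-0.6,40,-5,-12,1.0],[0,0,-1,62,-7,-18,1.0],[0,0,-1.4,84,-10,-25,1.0],[0,0,-1.8,107,-13,-32,1.0]]
[[0,0,-0.4,23,-2,-7,1.0],[0,0,-0.8,45,-3,-13,1.0],[0,0,-1.1,66,-5,-19,1.0],[0,0,-1.4,85,-7,-25,1.0],[0,0,-1.7,102,-8,-30,1.0]]
[[0,0,-0.3,14,-1,-4,1.0],[0,0,-0.4,24,-1,-7,1.0],[0,0,-0.6,31,-2,-9,1.0],[0,0,-0.6,33.2,-1.8,-10,1.0]]
-> [530. 110. 310.  12.]
```

>>> apply_moves(
  steps=[
    [0,0,0,2,0,-1,1],
    [0,0,-0.2,9,-1,-3,1],
    [0,0,-0.3,19,-3,-6,1],
    [0,0,-0.6,33,-4,-10,1],
    [0,0,-0.9,50,-6,-15,1],
  ],
)

```text
time: 21.7
tcp_pos: [0.5907, -0.1243, 0.238]
tcp_rot: [-2.062, -2.37, -0.0]
contact_force: [-0.7, 0.4, -5.0]
grip_width: 0.066
finger_force: 50.0
```

>>> apply_moves(
  steps=[
    [0,0,-0.3,19,-3,-6,1],
    [0,0,-0.6,40,-5,-12,1],
    [0,0,-1,62,-7,-18,1],
    [0,0,-1.4,84,-10,-25,1],
    [0,0,-1.8,107,-13,-32,1],
  ],
)

```text
time: 22.2
tcp_pos: [0.5626, -0.0192, 0.2705]
tcp_rot: [2.023, 2.403, 0.001]
contact_force: [0.6, 0.4, -5.4]
grip_width: 0.0659
finger_force: 50.0
```

>>> apply_moves(
  steps=[
    [0,0,-0.4,23,-2,-7,1],
    [0,0,-0.8,45,-3,-13,1],
    [0,0,-1.1,66,-5,-19,1],
    [0,0,-1.4,85,-7,-25,1],
    [0,0,-1.7,102,-8,-30,1],
  ],
)

```text
time: 22.7
tcp_pos: [0.5371, 0.08, 0.3008]
tcp_rot: [1.987, 2.433, 0.002]
contact_force: [0.1, -0.3, -5.8]
grip_width: 0.0658
finger_force: 50.0
```

>>> apply_moves(
  steps=[
    [0,0,-0.3,14,-1,-4,1],
    [0,0,-0.4,24,-1,-7,1],
    [0,0,-0.6,31,-2,-9,1],
    [0,0,-0.6,33.2,-1.8,-10,1],
    [0,0,-0.6,33.2,-1.8,-10,1],
  ],
)

```text
time: 23.2
tcp_pos: [0.53, 0.11, 0.3096]
tcp_rot: [1.977, 2.442, -0.0]
contact_force: [0.7, -0.1, -5.6]
grip_width: 0.0651
finger_force: 50.0
```

```bash
python3 look.py w4
python3 - <<'E'
from h import *
s,o=pickle.load(open("w4.pkl","rb"));hsv=cv2.cvtColor(s["pixels"],cv2.COLOR_RGB2HSV)
for lo in(100,130,150):
    m=cv2.inRange(hsv,(0,0,lo),(180,70,255));m[:20]=0
    cs,_=cv2.findContours(m,cv2.RETR_EXTERNAL,cv2.CHAIN_APPROX_NONE)
    for c in cs:
        if 600<cv2.contourArea(c)<9000:
            p=c.reshape(-1,2);print(lo,p.mean(0).round(),rect(plane(ray_wrist(s,o["tcp_pos"],o["tcp_rot"],p),.045)))
c=s["pixels"][:240,270:470,::-1];cv2.imwrite("pics/w4c.png",cv2.resize(c,None,fx=2.5,fy=2.5))
E
```

```text
23.2 [0.53   0.11   0.3096] yaw 12.02 zax [ 0.e+00 -2.e-04 -1.e+00] F [ 0.68 -0.12 -5.57] 0.06514931807048711
100 [624. 363.] (array([1318.2, -198.7]), 613.9, 164.1, -34.2)
100 [504. 244.] (array([720.7, 108.8]), 61.1, 28.0, -3.0)
100 [619. 233.] (array([927.5, 109.3]), 219.4, 167.9, -49.0)
100 [  9. 202.] (array([142.9,  12.1]), 176.9, 64.0, 78.3)
100 [364.  66.] (array([542.4, 227. ]), 67.0, 46.3, 12.1)
100 [633.  46.] (array([858.5, 386.7]), 86.2, 51.6, -87.5)
100 [614.  61.] (array([831.1, 336.8]), 133.2, 65.9, -42.5)
100 [586.  64.] (array([783.2, 309.5]), 135.8, 53.5, -34.3)
130 [624. 363.] (array([1318.2, -198.7]), 613.9, 164.1, -34.2)
130 [504. 243.] (array([720.4, 108.7]), 60.6, 27.8, -3.0)
130 [619. 233.] (array([927.5, 109.3]), 219.4, 167.9, -49.0)
130 [  7. 202.] (array([140.,  14.]), 172.1, 56.7, 78.4)
130 [362.  66.] (array([542.2, 227.5]), 66.8, 45.4, 13.6)
130 [633.  46.] (array([858.5, 386.7]), 86.2, 51.6, -87.5)
130 [614.  61.] (array([831.1, 336.8]), 133.2, 65.9, -42.5)
130 [586.  64.] (array([783.7, 309.6]), 135.1, 52.9, -34.3)
150 [624. 363.] (array([1318.2, -198.7]), 613.9, 164.1, -34.2)
150 [504. 243.] (array([720.4, 109.1]), 60.6, 26.9, -3.2)
150 [324. 250.] (array([539.5,  64.2]), 118.8, 60.2, 12.1)
150 [619. 233.] (array([928.5, 109.1]), 218.1, 166.3, -48.9)
150 [  7. 199.] (array([140. ,  14.2]), 171.6, 56.7, 78.4)
150 [364.  65.] (array([542., 228.]), 66.6, 44.0, 12.4)
150 [633.  46.] (array([858.5, 386.7]), 86.2, 51.6, -87.5)
150 [614.  58.] (array([831. , 336.8]), 133.5, 65.3, -42.0)
150 [586.  63.] (array([782.5, 310.1]), 132.4, 52.4, -34.9)
```

View pics/w4c.png

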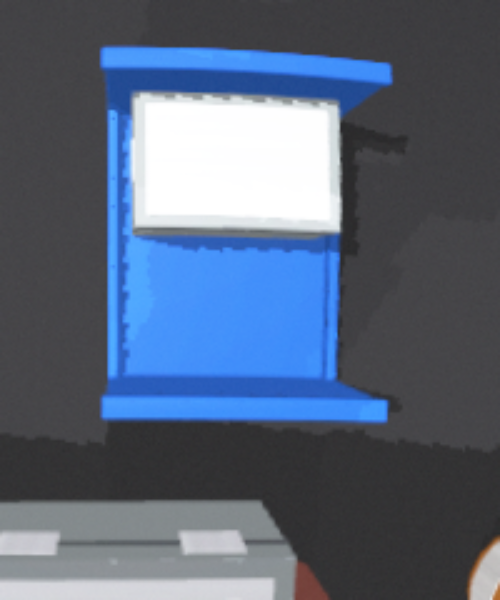

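The first tin sits square at (542,228), at crop (238,163), with the slot beneath it free. The second goes to (553,181).

```bash
python3 plan.py 553 181 290 12.2 1 8 553 181 203 12.2 1 11
```

```text
[[0,0,0,3,2,1,1.0],[0,0,0,10,6,3,1.0],[0,0,-0.1,20,12,6,1.0],[0,0,-0.1,32,19,10,1.0],[0,0,-0.1,44,25,14,1.0]]
[[0,0,-0.1,11,6,3,1.0],[0,0,-0.1,18,11,5,1.0],[0,0,-0.1,20.7,12.3,6,1.0]]
-> [553.  181.  290.   12.2]
[[0,0,0,0,0,2,1.0],[0,0,0,0,0,8,1.0],[0,0,0,0,0,16,1.0],[0,0,0,0,0,26,1.0],[0,0,0,0,0,38,1.0]]
[[0,0,0,0,0,11,1.0],[0,0,0,0,0,23,1.0],[0,0,0,0,0,33,1.0],[0,0,0,0,0,41,1.0],[0,0,0,0,0,47,1.0]]
[[0,0,0,0,0,2,1.0]]
-> [553.  181.  203.   12.2]
```

>>> apply_moves(
  steps=[
    [0,0,0,3,2,1,1],
    [0,0,0,10,6,3,1],
    [0,0,-0.1,20,12,6,1],
    [0,0,-0.1,32,19,10,1],
    [0,0,-0.1,44,25,14,1],
  ],
)

```text
time: 23.75
tcp_pos: [0.5457, 0.1596, 0.295]
tcp_rot: [-1.974, -2.443, 0.0]
contact_force: [0.1, -0.8, -6.1]
grip_width: 0.0657
finger_force: 50.0
```

>>> apply_moves(
  steps=[
    [0,0,-0.1,11,6,3,1],
    [0,0,-0.1,18,11,5,1],
    [0,0,-0.1,20.7,12.3,6,1],
    [0,0,-0.1,20.7,12.3,6,1],
  ],
)

```text
time: 24.15
tcp_pos: [0.553, 0.1815, 0.2893]
tcp_rot: [-1.971, -2.446, 0.001]
contact_force: [-0.6, -0.2, -4.9]
grip_width: 0.0658
finger_force: 50.0
```

>>> apply_moves(
  steps=[
    [0,0,0,0,0,2,1],
    [0,0,0,0,0,8,1],
    [0,0,0,0,0,16,1],
    [0,0,0,0,0,26,1],
    [0,0,0,0,0,38,1],
  ],
)

```text
time: 24.65
tcp_pos: [0.5529, 0.1808, 0.2507]
tcp_rot: [-1.973, -2.445, 0.0]
contact_force: [-0.1, -0.8, -6.1]
grip_width: 0.066
finger_force: 50.0
```

>>> apply_moves(
  steps=[
    [0,0,0,0,0,11,1],
    [0,0,0,0,0,23,1],
    [0,0,0,0,0,33,1],
    [0,0,0,0,0,41,1],
    [0,0,0,0,0,46,1],
  ],
)

```text
time: 25.15
tcp_pos: [0.5528, 0.181, 0.2045]
tcp_rot: [-1.972, -2.445, 0.001]
contact_force: [-0.1, -0.5, -5.7]
grip_width: 0.0659
finger_force: 50.0
```

>>> apply_moves(
  steps=[
    [0,0,0,0,0,1,1],
    [0,0,0,0,0,2,1],
    [0,0,0,0,0,3,1],
    [0,0,0,0,0,4,1],
    [0,0,0,0,0,4.5,1],
  ],
)

```text
time: 25.65
tcp_pos: [0.5531, 0.181, 0.2014]
tcp_rot: [1.972, 2.445, 0.001]
contact_force: [0.1, -0.4, -5.8]
grip_width: 0.0656
finger_force: 50.0
```

>>> apply_moves(
  steps=[
    [0,0,0,0,0,0.5,1],
    [0,0,0,0,0,1,1],
    [0,0,0,0,0,1,1],
  ],
)

```text
time: 25.95
tcp_pos: [0.553, 0.181, 0.2001]
tcp_rot: [-1.972, -2.445, 0.0]
contact_force: [-0.4, 0.1, -5.9]
grip_width: 0.066
finger_force: 50.0
```

>>> apply_moves(
  steps=[
    [0,0,0,0,0,0.5,1],
    [0,0,0,0,0,1,1],
    [0,0,0,0,0,1.5,1],
    [0,0,0,0,0,2,1],
    [0,0,0,0,0,2,1],
  ],
)

```text
time: 26.45
tcp_pos: [0.553, 0.181, 0.1987]
tcp_rot: [1.972, 2.445, 0.0]
contact_force: [-1.4, -0.1, -1.4]
grip_width: 0.0658
finger_force: 50.0
```

>>> apply_moves(
  steps=[
    [0,0,0,0,0,0,-1],
    [0,0,0,0,0,0,-1],
    [0,0,0,0,0,0,-1],
    [0,0,0,0,0,0,-1],
  ],
)

```text
time: 26.85
tcp_pos: [0.5532, 0.1811, 0.1986]
tcp_rot: [1.972, 2.445, 0.001]
contact_force: [-0.2, 0.3, -0.2]
grip_width: 0.088
finger_force: 0.0
```

>>> apply_moves(
  steps=[
    [0,0,0,0,0,-6,-1],
    [0,0,0,0,0,-20,-1],
    [0,0,0,0,0,-40,-1],
    [0,0,0,0,0,-62,-1],
    [0,0,0,0,0,-81,-1],
  ],
)

```text
time: 27.35
tcp_pos: [0.5531, 0.181, 0.2819]
tcp_rot: [1.972, 2.444, 0.003]
contact_force: [0.3, -0.2, 0.1]
grip_width: 0.0878
finger_force: 0.0
```

>>> apply_moves(
  steps=[
    [0,0,0,0,0,-15,-1],
    [0,0,0,0,0,-20.5,-1],
  ],
)

```text
time: 27.55
tcp_pos: [0.5533, 0.1811, 0.3027]
tcp_rot: [1.971, 2.443, 0.005]
contact_force: [-0.3, -1.0, 1.0]
grip_width: 0.0882
finger_force: 0.0
```

```bash
echo "[553,181,300,12.2]">cmd.json; python3 plan.py 490 -263 265 -12 -1 16 490 -263 193 -12 -1 6;echo CARRY; echo "[490,-263,223,-12]">cmd.json; python3 plan.py 530 110 330 12 1 22
```

```text
[[0,0,0.3,-5,-2,0,-1.0],[0,0,1,-18,-7,2,-1.0],[0,0,2.2,-39,-14,3,-1.0],[0,0,3.8,-66,-24,5,-1.0],[0,0,5.6,-98,-36,8,-1.0]]
[[0,0,2.1,-36,-10,3,-1.0],[0,0,4.2,-75,-20,6,-1.0],[0,0,6.5,-116,-31,10,-1.0],[0,0,8.8,-156,-41,13,-1.0],[0,0,10.9,-196,-51,16,-1.0]]
[[0,0,2.1,-37,-3,3,-1.0],[0,0,3.9,-71,-5,6,-1.0],[0,0,5.5,-100,-7,8,-1.0],[0,0,6.7,-122,-9,9,-1.0],[0,0,7.4,-136,-9,11,-1.0]]
[[0,0,0.3,-5.2,-0.2,0,-1.0]]
-> [ 490. -263.  265.  -12.]
[[0,0,0,0,0,5,-1.0],[0,0,0,0,0,19,-1.0],[0,0,0,0,0,36,-1.0],[0,0,0,0,0,53,-1.0],[0,0,0,0,0,67,-1.0]]
[[0,0,0,0,0,5,-1.0]]
-> [ 490. -263.  193.  -12.]
CARRY
[[0,0,-0.1,2,0,-1,1.0],[0,0,-0.6,9,-1,-2,1.0],[0,0,-1.2,19,-2,-5,1.0],[0,0,-2.1,33,-3,-9,1.0],[0,0,-3.2,49,-5,-14,1.0]]
[[0,0,-1.2,19,-1,-6,1.0],[0,0,-2.5,40,-2,-12,1.0],[0,0,-4,63,-3,-18,1.0],[0,0,-5.6,88,-4,-25,1.0],[0,0,-7.2,113,-5,-32,1.0]]
[[0,0,-1.6,25,2,-8,1.0],[0,0,-3.2,51,4,-15,1.0],[0,0,-4.8,76,6,-22,1.0],[0,0,-6.4,100,8,-29,1.0],[0,0,-7.9,123,9,-35,1.0]]
[[0,0,-1.3,20,5,-6,1.0],[0,0,-2.5,39,9,-12,1.0],[0,0,-3.6,55,13,-17,1.0],[0,0,-4.5,69,16,-21,1.0],[0,0,-5.1,79,18,-24,1.0]]
[[0,0,-0.5,6,2,-1,1.0],[0,0,-0.6,8.1,2.3,-2,1.0]]
-> [529.9 110.  330.   12. ]
```

>>> apply_moves(
  steps=[
    [0,0,0.3,-5,-2,0,-1],
    [0,0,1,-18,-7,2,-1],
    [0,0,2.2,-39,-14,3,-1],
    [0,0,3.8,-66,-24,5,-1],
    [0,0,5.6,-98,-36,8,-1],
  ],
)

```text
time: 28.05
tcp_pos: [0.5378, 0.0762, 0.2899]
tcp_rot: [-2.09, -2.344, 0.003]
contact_force: [1.0, 0.4, -0.3]
grip_width: 0.0875
finger_force: 0.0
```

>>> apply_moves(
  steps=[
    [0,0,2.1,-36,-10,3,-1],
    [0,0,4.2,-75,-20,6,-1],
    [0,0,6.5,-116,-31,10,-1],
    [0,0,8.8,-156,-41,13,-1],
    [0,0,10.9,-196,-51,16,-1],
  ],
)

```text
time: 28.55
tcp_pos: [0.509, -0.1252, 0.2738]
tcp_rot: [-2.304, -2.132, 0.002]
contact_force: [0.8, -0.6, -0.7]
grip_width: 0.0883
finger_force: 0.0
```

>>> apply_moves(
  steps=[
    [0,0,2.1,-37,-3,3,-1],
    [0,0,3.9,-71,-5,6,-1],
    [0,0,5.5,-100,-7,8,-1],
    [0,0,6.7,-122,-9,9,-1],
    [0,0,7.4,-136,-9,11,-1],
  ],
)

```text
time: 29.05
tcp_pos: [0.4899, -0.26, 0.263]
tcp_rot: [-2.438, -1.978, 0.002]
contact_force: [0.5, 0.3, -0.4]
grip_width: 0.0875
finger_force: 0.0
```

>>> apply_moves(
  steps=[
    [0,0,0.3,-5.2,-0.2,0,-1],
    [0,0,0.3,-5.2,-0.2,0,-1],
  ],
)

```text
time: 29.25
tcp_pos: [0.4897, -0.2632, 0.2639]
tcp_rot: [-2.441, -1.976, 0.001]
contact_force: [-0.0, -0.1, 0.7]
grip_width: 0.0879
finger_force: 0.0
```

>>> apply_moves(
  steps=[
    [0,0,0,0,0,5,-1],
    [0,0,0,0,0,19,-1],
    [0,0,0,0,0,36,-1],
    [0,0,0,0,0,53,-1],
    [0,0,0,0,0,67,-1],
  ],
)

```text
time: 29.75
tcp_pos: [0.4899, -0.2619, 0.1954]
tcp_rot: [-2.438, -1.978, 0.001]
contact_force: [0.2, -0.3, 0.5]
grip_width: 0.0877
finger_force: 0.0
```

>>> apply_moves(
  steps=[
    [0,0,0,0,0,5,-1],
    [0,0,0,0,0,5,-1],
  ],
)

```text
time: 29.95
tcp_pos: [0.4899, -0.2624, 0.1913]
tcp_rot: [-2.439, -1.977, 0.001]
contact_force: [-0.1, -0.3, 0.9]
grip_width: 0.0879
finger_force: 0.0
```

>>> apply_moves(
  steps=[
    [0,0,0,0,0,0,1],
    [0,0,0,0,0,0,1],
    [0,0,0,0,0,0,1],
    [0,0,0,0,0,0,1],
    [0,0,0,0,0,0,1],
  ],
  force=25,
)

```text
time: 30.45
tcp_pos: [0.4903, -0.2631, 0.1935]
tcp_rot: [2.44, 1.977, 0.001]
contact_force: [-0.1, 0.2, 4.1]
grip_width: 0.0661
finger_force: 25.0
```

>>> apply_moves(
  steps=[
    [0,0,0,0,0,0,1],
    [0,0,0,0,0,-3,1],
    [0,0,0,0,0,-10,1],
    [0,0,0,0,0,-20,1],
    [0,0,0,0,0,-27,1],
  ],
)

```text
time: 30.95
tcp_pos: [0.4902, -0.263, 0.2207]
tcp_rot: [2.441, 1.977, 0.0]
contact_force: [-0.5, 0.9, -0.4]
grip_width: 0.0655
finger_force: 25.0
```

>>> apply_moves(
  steps=[
    [0,0,0,0,0,-3,1],
    [0,0,0,0,0,-3,1],
    [0,0,0,0,0,-3,1],
  ],
)

```text
time: 31.25
tcp_pos: [0.49, -0.2629, 0.2225]
tcp_rot: [-2.441, -1.977, 0.0]
contact_force: [-0.2, 0.3, -1.8]
grip_width: 0.0659
finger_force: 25.0
```

>>> apply_moves(
  steps=[
    [0,0,-0.1,2,0,-1,1],
    [0,0,-0.6,9,-1,-2,1],
    [0,0,-1.2,19,-2,-5,1],
    [0,0,-2.1,33,-3,-9,1],
    [0,0,-3.2,49,-5,-14,1],
  ],
)

```text
time: 31.75
tcp_pos: [0.4955, -0.2126, 0.237]
tcp_rot: [-2.383, -2.046, -0.0]
contact_force: [0.4, 0.2, -0.3]
grip_width: 0.066
finger_force: 25.0
```

>>> apply_moves(
  steps=[
    [0,0,-1.2,19,-1,-6,1],
    [0,0,-2.5,40,-2,-12,1],
    [0,0,-4,63,-3,-18,1],
    [0,0,-5.6,88,-4,-25,1],
    [0,0,-7.2,113,-5,-32,1],
  ],
)

```text
time: 32.25
tcp_pos: [0.5076, -0.0993, 0.2695]
tcp_rot: [2.249, 2.193, 0.001]
contact_force: [-0.3, -0.8, -1.1]
grip_width: 0.0664
finger_force: 25.0
```

>>> apply_moves(
  steps=[
    [0,0,-1.6,25,2,-8,1],
    [0,0,-3.2,51,4,-15,1],
    [0,0,-4.8,76,6,-22,1],
    [0,0,-6.4,100,8,-29,1],
    [0,0,-7.9,123,9,-35,1],
  ],
)

```text
time: 32.75
tcp_pos: [0.5197, 0.0235, 0.3047]
tcp_rot: [2.091, 2.343, 0.001]
contact_force: [0.2, -1.0, -0.9]
grip_width: 0.0661
finger_force: 25.0
```

>>> apply_moves(
  steps=[
    [0,0,-1.3,20,5,-6,1],
    [0,0,-2.5,39,9,-12,1],
    [0,0,-3.6,55,13,-17,1],
    [0,0,-4.5,69,16,-21,1],
    [0,0,-5.1,79,18,-24,1],
  ],
)

```text
time: 33.25
tcp_pos: [0.5289, 0.1034, 0.3284]
tcp_rot: [1.986, 2.434, 0.001]
contact_force: [0.1, -0.7, -1.3]
grip_width: 0.0661
finger_force: 25.0
```

>>> apply_moves(
  steps=[
    [0,0,-0.5,6,2,-1,1],
    [0,0,-0.6,8.1,2.3,-2,1],
    [0,0,-0.6,8.1,2.3,-2,1],
  ],
)

```text
time: 33.55
tcp_pos: [0.5299, 0.11, 0.3295]
tcp_rot: [-1.977, -2.442, 0.001]
contact_force: [-0.4, -0.4, -1.4]
grip_width: 0.0661
finger_force: 25.0
```

```bash
python3 look.py w5
python3 - <<'E'
from h import *
s,o=pickle.load(open("w5.pkl","rb"));hsv=cv2.cvtColor(s["pixels"],cv2.COLOR_RGB2HSV)
for lo in(130,150):
    m=cv2.inRange(hsv,(0,0,lo),(180,70,255))
    cs,_=cv2.findContours(m,cv2.RETR_EXTERNAL,cv2.CHAIN_APPROX_NONE)
    for c in cs:
        p=c.reshape(-1,2)
        if 600<cv2.contourArea(c)<15000 and 300<p[:,0].mean()<450:
            print(lo,p.mean(0).round(),rect(plane(ray_wrist(s,o["tcp_pos"],o["tcp_rot"],p),.045)))
c=s["pixels"][:240,270:470,::-1];cv2.imwrite("pics/w5c.png",cv2.resize(c,None,fx=2.5,fy=2.5))
E
python3 plan.py 548 204.3 325 12.2 1 10 548 204.3 243 12.2 1 9
```

```text
33.55 [0.5299 0.11   0.3295] yaw 12.02 zax [-3.e-04 -3.e-04 -1.e+00] F [-0.4  -0.38 -1.38] 0.06614218142964393
130 [319. 257.] (array([542.1,  51.1]), 128.6, 57.3, 12.0)
130 [360. 123.] (array([552.1, 181.4]), 66.5, 44.5, 12.9)
130 [360.  69.] (array([542.2, 228. ]), 66.8, 43.6, 12.2)
150 [317. 257.] (array([539.6,  50.6]), 121.3, 56.5, 12.0)
150 [360. 123.] (array([552. , 181.4]), 66.5, 44.5, 12.9)
150 [361.  69.] (array([541.8, 228.1]), 66.1, 43.2, 12.1)
[[0,0,0,2,1,0,1.0],[0,0,0,9,4,1,1.0],[0,0,0,19,8,1,1.0],[0,0,-0.1,31,13,2,1.0],[0,0,-0.1,44,19,2,1.0]]
[[0,0,0,13,5,1,1.0],[0,0,-0.1,25,10,2,1.0],[0,0,-0.1,35,14,2,1.0],[0,0,-0.1,42,17,3,1.0],[0,0,-0.1,44.5,18.3,3,1.0]]
-> [548.  204.3 325.   12.2]
[[0,0,0,0,0,3,1.0],[0,0,0,0,0,10,1.0],[0,0,0,0,0,21,1.0],[0,0,0,0,0,34,1.0],[0,0,0,0,0,48,1.0]]
[[0,0,0,0,0,13,1.0],[0,0,0,0,0,24,1.0],[0,0,0,0,0,31,1.0],[0,0,0,0,0,34,1.0]]
-> [548.  204.3 243.   12.2]
```

View pics/w5c.png

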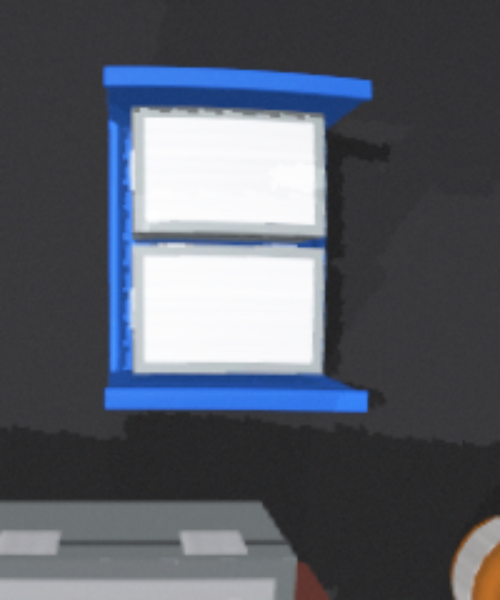

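Both heavy tins sit side by side, at crop (230,172) and (230,312), with a small gap at row 242. Now the light one goes over the middle.

>>> apply_moves(
  steps=[
    [0,0,0,2,1,0,1],
    [0,0,0,9,4,1,1],
    [0,0,0,19,8,1,1],
    [0,0,-0.1,31,13,2,1],
    [0,0,-0.1,44,19,2,1],
  ],
)

```text
time: 34.1
tcp_pos: [0.5395, 0.1583, 0.3274]
tcp_rot: [-1.974, -2.443, 0.0]
contact_force: [0.3, -0.2, -0.5]
grip_width: 0.0657
finger_force: 25.0
```

>>> apply_moves(
  steps=[
    [0,0,0,13,5,1,1],
    [0,0,-0.1,25,10,2,1],
    [0,0,-0.1,35,14,2,1],
    [0,0,-0.1,42,17,3,1],
    [0,0,-0.1,44.5,18,3,1],
  ],
)

```text
time: 34.6
tcp_pos: [0.5477, 0.2053, 0.3243]
tcp_rot: [-1.971, -2.446, 0.001]
contact_force: [0.1, -0.7, -1.9]
grip_width: 0.0655
finger_force: 25.0
```

>>> apply_moves(
  steps=[
    [0,0,0,0,0,3,1],
    [0,0,0,0,0,10,1],
    [0,0,0,0,0,21,1],
    [0,0,0,0,0,34,1],
    [0,0,0,0,0,48,1],
  ],
)

```text
time: 35.1
tcp_pos: [0.5475, 0.204, 0.275]
tcp_rot: [-1.973, -2.445, 0.001]
contact_force: [0.3, 0.6, -1.3]
grip_width: 0.0658
finger_force: 25.0
```

>>> apply_moves(
  steps=[
    [0,0,0,0,0,13,1],
    [0,0,0,0,0,24,1],
    [0,0,0,0,0,31,1],
    [0,0,0,0,0,34,1],
    [0,0,0,0,0,35,1],
  ],
)

```text
time: 35.6
tcp_pos: [0.5476, 0.2044, 0.2414]
tcp_rot: [-1.972, -2.445, 0.0]
contact_force: [-1.0, -0.5, -0.7]
grip_width: 0.0664
finger_force: 25.0
```

>>> apply_moves(
  steps=[
    [0,0,0,0,0,0.5,1],
    [0,0,0,0,0,1,1],
    [0,0,0,0,0,1.5,1],
    [0,0,0,0,0,2,1],
    [0,0,0,0,0,2,1],
  ],
)

```text
time: 36.1
tcp_pos: [0.5476, 0.2043, 0.2397]
tcp_rot: [1.972, 2.445, 0.0]
contact_force: [0.1, -0.8, -1.6]
grip_width: 0.0661
finger_force: 25.0
```

>>> apply_moves(
  steps=[
    [0,0,0,0,0,0.3,1],
    [0,0,0,0,0,0.6,1],
    [0,0,0,0,0,0.9,1],
    [0,0,0,0,0,1.2,1],
    [0,0,0,0,0,1.2,1],
  ],
)

```text
time: 36.6
tcp_pos: [0.5476, 0.2043, 0.2386]
tcp_rot: [1.972, 2.445, 0.0]
contact_force: [-0.7, 0.9, -1.2]
grip_width: 0.0656
finger_force: 25.0
```

>>> apply_moves(
  steps=[
    [0,0,0,0,0,0.3,1],
    [0,0,0,0,0,0.3,1],
  ],
)

```text
time: 36.8
tcp_pos: [0.5476, 0.2044, 0.2386]
tcp_rot: [1.972, 2.445, 0.0]
contact_force: [-2.5, -0.7, 2.1]
grip_width: 0.0658
finger_force: 25.0
```

>>> apply_moves(
  steps=[
    [0,0,0,0,0,0,-1],
    [0,0,0,0,0,0,-1],
    [0,0,0,0,0,0,-1],
    [0,0,0,0,0,0,-1],
  ],
)

```text
time: 37.2
tcp_pos: [0.5476, 0.2044, 0.238]
tcp_rot: [-1.972, -2.445, 0.0]
contact_force: [-0.2, 0.1, -0.9]
grip_width: 0.0874
finger_force: 0.0
```

>>> apply_moves(
  steps=[
    [0,0,0,0,0,-4,-1],
    [0,0,0,0,0,-16,-1],
    [0,0,0,0,0,-35,-1],
    [0,0,0,0,0,-60,-1],
    [0,0,0,0,0,-85,-1],
  ],
)

```text
time: 37.7
tcp_pos: [0.5475, 0.2043, 0.325]
tcp_rot: [1.972, 2.445, 0.001]
contact_force: [0.4, -0.3, 0.2]
grip_width: 0.0877
finger_force: 0.0
```

>>> apply_moves(
  steps=[
    [0,0,0,-20,-8,-10,-1],
    [0,0,0,-45,-15,-20,-1],
    [0,0,0,-65,-18,-25,-1],
    [0,0,0,-75,-18,-25,-1],
    [0,0,0,-75,-18,-25,-1],
  ],
)

```text
time: 38.2
tcp_pos: [0.5461, 0.1263, 0.3489]
tcp_rot: [1.974, 2.443, 0.001]
contact_force: [0.6, 0.5, -0.4]
grip_width: 0.0877
finger_force: 0.0
```

```bash
python3 look.py w6
python3 - <<'E'
from h import *;from station import ctrl
s,o=pickle.load(open("w6.pkl","rb"));c=s["pixels"][:240,240:480,::-1]
a=cv2.resize(c,None,fx=1.6,fy=1.6)
t=ctrl.snapshot("scene")["pixels"][120:310,110:480,::-1];t=cv2.resize(t,(800,410))[:,:].copy()
b=cv2.resize(t,(410,210));x=ctrl.snapshot("scene")["pixels"][135:215,345:430,::-1];x=cv2.resize(x,(408,384))
img=np.zeros((600,800,3),np.uint8);img[:384,:384]=a;img[:384,390:798]=x;img[388:598,:410]=b;cv2.imwrite("pics/fin.png",img)
E
```

```text
38.2 [0.5461 0.1263 0.3489] yaw 12.12 zax [ 1.2e-03  2.0e-04 -1.0e+00] F [ 0.59  0.53 -0.42] 0.08770279984826997
```

View pics/fin.png

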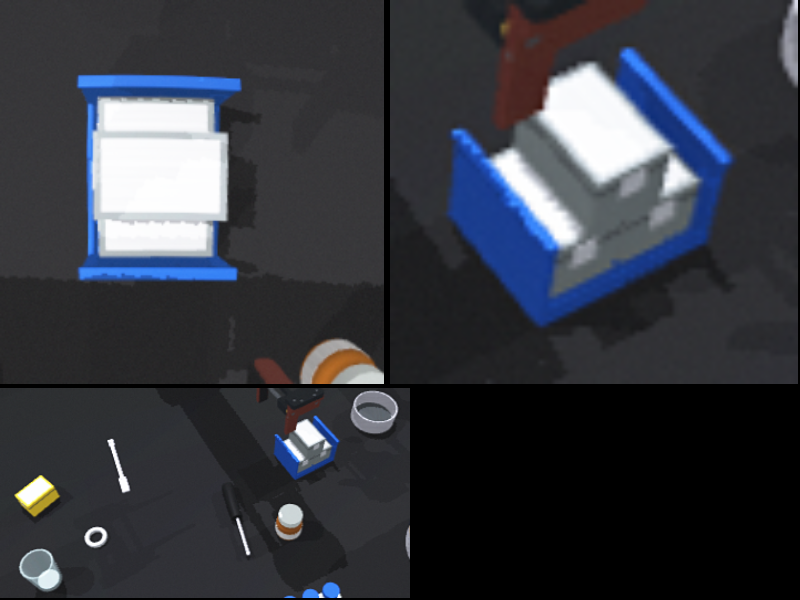

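The packed box shows the light tin level at (160,175), centred over both heavy tins. The bystanders are where they were. Handing in.

```bash
python3 -c "
from station import ctrl
print(ctrl.hand_in())"
```

```text
the job is handed in; nothing more can be done
None
```

I packed the two heavy tins side by side on the box floor and laid the light one level across the middle, then handed the job in at about 38 s; the judge's verdict was not shown.

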